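# Sort the mixed-up grain bottles back into their racks by stage

### The job

Seven bottles at the front of the table are mixed up, five in the three small racks and two standing loose: sort them by how far they have got, so that the bare ones stand in the wooden crate (waiting for cotton), the cotton-stoppered ones in the long sheet-metal tray (waiting for the cap press) and the capped ones in the steel rod basket (ready for the steriliser). Two stand in a wrong rack and every pocket will be needed, so clear those in good order; keep every bottle upright and leave each standing on the floor of a pocket of its own. The bottle back between the press and the scale and those in the big crates behind are no part of the job.

Things in the scene. Friction and masses are not known exactly. Their poses are not given: they have to be found in the camera images.
- wooden_crate: Slatted wooden bench crate, 190 x 99 mm, the place for bare bottles. Origin: centre of its underside, on the table; x runs along its row of pockets, z up. Fixed. Two pockets in a row, each 83 mm square inside, with centres at x = -45.5 and +45.5 mm, y = 0; the pocket floor is 6 mm above the table and the walls reach 58 mm.
- sheet_tray: Long tray of bare folded sheet metal with a rolled rim, 257 x 87 mm, the place for cotton-stoppered bottles. Origin: centre of its underside, on the table; x runs along its row of pockets, z up. Fixed. Three pockets in a row, each 83 mm square inside, with centres at x = -85, 0 and +85 mm, y = 0; the pocket floor is 6 mm above the table and the walls reach 52 mm.
- rod_basket: Open basket of welded steel rod with a wire handle at each end, 186 x 91 mm, the place for capped bottles. Origin: centre of its underside, on the table; x runs along its row of pockets, z up. Fixed. Two pockets in a row, each 83 mm square inside, with centres at x = -43.5 and +43.5 mm, y = 0; the pocket floor is 6 mm above the table and the walls reach 62 mm (the two end handles 85 mm).
- bare_1: Glass bottle of brown grain, open at the top, with nothing in its mouth; 146 mm tall. Body 66 mm across up to 88 mm above the base, shoulder 49 mm (88 to 112), neck 31 mm (112 to 146). 0.35 kg. Origin: centre of the underside, z up its axis. Grip it by the neck, from above. Starts in the wooden crate.
- bare_2: Glass bottle of brown grain, open at the top, with nothing in its mouth; 146 mm tall. Body 66 mm across up to 88 mm above the base, shoulder 49 mm (88 to 112), neck 31 mm (112 to 146). 0.35 kg. Origin: centre of the underside, z up its axis. Grip it by the neck, from above. Starts in the sheet-metal tray.
- stoppered_1: Glass bottle of brown grain, with a tuft of grey-white cotton standing out of its mouth; 177 mm tall over the tuft. Body 66 mm across up to 88 mm above the base, shoulder 49 mm (88 to 112), neck 31 mm (112 to 146). 0.35 kg. Origin: centre of the underside, z up its axis. Grip the glass neck from above, not the soft cotton. Starts in the sheet-metal tray.
- stoppered_2: Glass bottle of brown grain, with a tuft of grey-white cotton standing out of its mouth; 177 mm tall over the tuft. Body 66 mm across up to 88 mm above the base, shoulder 49 mm (88 to 112), neck 31 mm (112 to 146). 0.35 kg. Origin: centre of the underside, z up its axis. Grip the glass neck from above, not the soft cotton. Starts in the steel rod basket.
- stoppered_3: Glass bottle of brown grain, with a tuft of grey-white cotton standing out of its mouth; 177 mm tall over the tuft. Body 66 mm across up to 88 mm above the base, shoulder 49 mm (88 to 112), neck 31 mm (112 to 146). 0.35 kg. Origin: centre of the underside, z up its axis. Grip the glass neck from above, not the soft cotton. Starts on the table top.
- capped_1: Glass bottle of brown grain, closed by a tapered plastic cap pushed over its mouth; 176 mm tall. Body 66 mm across up to 88 mm above the base, shoulder 49 mm (88 to 112), neck 31 mm (112 to 146). 0.35 kg. Origin: centre of the underside, z up its axis. The cap, 130 to 176 mm above the base and 35 mm across, holds fast: grip it from above. Starts in the steel rod basket.
- capped_2: Glass bottle of brown grain, closed by a tapered plastic cap pushed over its mouth; 176 mm tall. Body 66 mm across up to 88 mm above the base, shoulder 49 mm (88 to 112), neck 31 mm (112 to 146). 0.35 kg. Origin: centre of the underside, z up its axis. The cap, 130 to 176 mm above the base and 35 mm across, holds fast: grip it from above. Starts on the table top.

How it is judged:
By the outcome, as a careful person would: the job done as asked, in the order asked, and still so for the second after the job is handed in, with the robot touching nothing.
It also fails if it takes over 106 s, if anything falls off the work surface, if the arm or the gripper's body presses on something with over 40 N, if the wrist force passes 120 N, or if a joint passes its speed limit or range.

### The arm

A 6-joint arm with a two-finger parallel gripper is mounted at the origin on a cart in front of the work surface, level with it; the furniture and walls round the work are solid. World frame = base frame: x ahead of the robot, y to its left, z up, the work surface at z = 0. Lengths are in m, angles in rad, forces in N, time in s.
With the tool pointing down it reaches from about 0.35 to 0.725 m from the base axis. Payload 4.3 kg.
Tool frame: the origin (TCP) lies midway between the tips of the shut fingers; the grasp point (between the pads) lies 19 mm behind it (env.tcp_to_grasp is the z of the grasp point in the tool frame, in m); z points along the fingers, y is the line along which they close (so a half turn about z gives the same grasp; the last joint's range is limited). The gripper opens to 85 mm and grips with 20 to 120 N. Pads are 22 mm wide; open, the fingers measure 114 mm over their backs; the gripper's body (76 mm by 85 mm) begins 54 mm behind the grasp point. The pads swing forward as they close: fully open they stand 13 mm farther back than shut.
Start: joints at [-1.37, 0.377, 0.081, 1.274, 0, 1.46], TCP at [0.176, -0.547, 0.2] pointing down, gripper open.
Joint ranges: [-2.72, 2.72], [-0.84, 1.66], [-1.02, 1.22], [-1.77, 2.12], [-1.37, 1.28], [-3.14, 3.14]. Speed limits (rad/s): [2.57, 2.57, 3.14, 3.14, 3.14, 3.14].

### API

Orientations are given as a unit quaternion [w, x, y, z].
In Python, from cell import sensors, eyes, ticket, env gives the robot as it stands. The module is installed in compiled form; this text tells all that it offers.
- The arm moves only by the tool move_arm, never from a script. Its argument "commands" is a list of rows, each an object of numbers: "tx", "ty", "tz": the shift along the tool's x, y, z in m; "wx", "wy", "wz": the turn, a rotation vector about the tool's x, y, z in rad; "jaw": the opening, from 0 (shut) to 1 (fully open). A call has 1 to 8 rows; each row shifts and turns the commanded pose from where the row before left it, along the tool's axes as they then stand; what a row does not reach is not made up. A row lasts 1/10 s, in which the tool goes at most 50 mm and 8.59 degrees, less where a joint would pass 70% of its speed; a pose out of reach is approached as far as the arm can. A call is refused whole if a number of a shift passes 0.05 or a number of a turn 0.15, either way. A call with a gripper value outside its range is refused whole. The fingers move at their own pace and stop on an object; "newtons" is the grip in N (left out, the last holds). Time passes only in rows, so rows that do not move let the fingers close. It gives the time, the measured TCP pose, the force, the opening and the grip force at its end, in the units of the state.
- sensors.sense(): the state, without advancing time (a new reading comes with each control period).
- eyes.snapshot(name): name is "scene" or "top"; returns a dict with "img" (400x640x3 uint8, red, green, blue), "range_z" (400x640 float32, m along the optical axis (not along the pixel's ray), 0 where there is no reading), "camera_matrix" (3x3 intrinsics, pixels), "R" (3x3) and "t" (3): a world point X has camera coordinates R X + t. Camera axes: x right, y down, z forward; pixel columns grow to the right and rows downward; lengths in m; the calibration is good to about 2 mm. A picture is of the moment at which its call begins.
- ticket.job_done(): hands the job in; it is judged then, once.
The state is a dict: "time_s": time; "joints": joint angles; "joint_velocities": joint speeds; "tau": joint torques, N m; "ee_pos": TCP position; "tcp_rot": TCP orientation; "ft_force": force on the tool from outside, world axes, zero at the start; "wrist_torque": the same for the moment, N m; "gripper_width": finger opening in m; "grip_force": force on a finger pad.
Only numpy, scipy, OpenCV 4.12 (cv2) and the standard library are available. Lean on these libraries where they do the work, as an engineer would, in place of code of your own. Each camera call takes 0.05 s, during which the arm holds its last target. There are 200 camera calls.

## Working session

There is one attempt and no reset: what is moved stays moved. The work goes in short steps, Python scripts to look and compute and a tool call to move; the robot and the scene stay as the last step left them, time stands still between calls to the robot, and variables do not carry over. Pictures are saved under pics/ and viewed, at most 14 in all, crops included, and the job is handed in when it is done.

Besides the shell and the picture viewer there is one more tool, called after "Emit:" as name(argument=value, ...), one argument or row to a line, values as JSON. move_arm: Moves the arm, as the interface text tells. Its arguments: {"type":"object","properties":{"commands":{"type":"array"},"newtons":{"type":"number"}},"required":["commands"]}

```bash
mkdir -p pics; ls; python3 - <<'E'
from cell import sensors, eyes, ticket, env
import cv2,numpy as np
for n in ("scene","top"):
    s=eyes.snapshot(n); np.savez(f"{n}0.npz",**s)
    cv2.imwrite(f"pics/{n}0.png",s["img"][:,:,::-1])
    print(n,s["camera_matrix"].tolist(),s["R"].round(3).tolist(),s["t"].round(3).tolist(),(s["range_z"]>0).mean())
print(sensors.sense(),env.tcp_to_grasp)
E
```

```text
pics
scene [[495.2846096575462, 0.0, 326.32304593008024], [0.0, 495.2846096575462, 198.69890288768005], [0.0, 0.0, 1.0]] [[-0.828, -0.56, -0.005], [-0.256, 0.387, -0.886], [0.498, -0.732, -0.464]] [0.423, 0.169, 1.286] 0.91651953125
top [[417.6839508804388, 0.0, 317.47272737650667], [0.0, 417.6839508804388, 200.0378647168373], [0.0, 0.0, 1.0]] [[0.018, -1.0, 0.021], [-0.98, -0.022, -0.197], [0.198, -0.017, -0.98]] [-0.007, 0.546, 1.059] 0.99606640625
{'time_s': 0.1, 'joints': array([-1.37033215e+00,  3.77991001e-01,  7.97930843e-02,  1.27443070e+00,
       -1.65226935e-05,  1.46052179e+00]), 'joint_velocities': array([ 5.86813504e-05, -7.08468312e-04,  3.17825966e-03,  4.77021565e-04,
       -4.43238931e-04,  8.20378152e-04]), 'tau': array([ 1.86477198e-03, -4.64693642e+01,  2.70583159e+01,  1.21406026e-02,
       -3.67656173e-05, -6.40679488e-06]), 'ee_pos': array([ 0.17569828, -0.54682167,  0.19876682]), 'tcp_rot': array([-9.14840738e-04,  9.87954026e-01,  1.54744960e-01, -4.95523155e-05]), 'ft_force': array([ 0.03071548,  0.55749416, -0.45626744]), 'wrist_torque': array([-0.04581033, -0.02454801,  0.00504321]), 'grip_force': 0.0, 'gripper_width': 0.08517123780404005} -0.0187
```

View pics/top0.png

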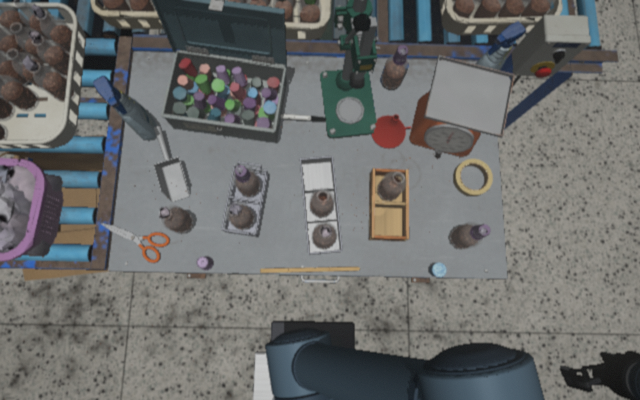

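View pics/scene0.png

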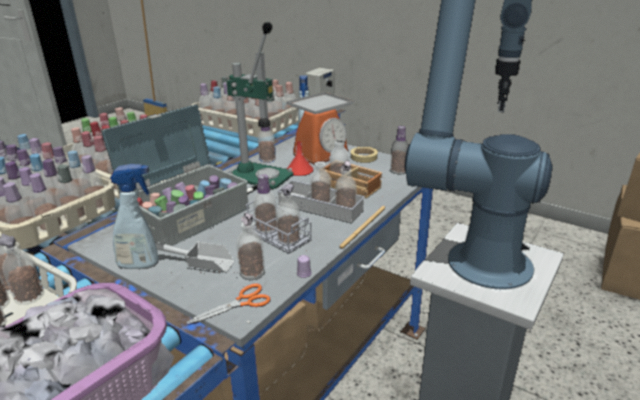

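```bash
cat >h.py <<'E'
import numpy as np,cv2
def cloud(s):
    z=s["range_z"].astype(float);v,u=np.mgrid[:400,:640];K=s["camera_matrix"]
    P=np.stack([(u-K[0,2])/K[0,0]*z,(v-K[1,2])/K[1,1]*z,z],-1)
    W=(P-s["t"])@s["R"]; W[z==0]=np.nan
    return W
def ray(s,u,v,h):
    d=np.linalg.inv(s["camera_matrix"])@[u,v,1]; d=s["R"].T@d; c=-s["R"].T@s["t"]
    return c+d*(h-c[2])/d[2]
def clusters(s,lo=.118,hi=.2,reg=(.3,.72,-.5,.5)):
    W=cloud(s);m=(W[...,2]>lo)&(W[...,2]<hi)&(W[...,0]>reg[0])&(W[...,0]<reg[1])&(W[...,1]>reg[2])&(W[...,1]<reg[3])
    n,l,st,c=cv2.connectedComponentsWithStats(m.astype(np.uint8))
    for i in range(1,n):
        if st[i,4]<15: continue
        p=W[l==i]; t=p[p[:,2]>p[:,2].max()-.008]
        print("px",c[i].round(),"n",st[i,4],"zmax %.3f"%p[:,2].max(),"box",p.min(0).round(3)[:2],p.max(0).round(3)[:2],"topmean",t.mean(0).round(3), len(t))
E
python3 - <<'E'
from h import *
t=dict(np.load("top0.npz"));s=dict(np.load("scene0.npz"))
for q in(t,s): print("cam",(-q["R"].T@q["t"]).round(3)); clusters(q)
im=t["img"][130:280,140:500][:,:,::-1]
cv2.imwrite("pics/c1.png",cv2.resize(im,None,fx=2.2,fy=2.2,interpolation=cv2.INTER_CUBIC))
cv2.imwrite("pics/c2.png",cv2.resize(s["img"][110:290,220:420][:,:,::-1],None,fx=3,fy=3,interpolation=cv2.INTER_CUBIC))
W=cloud(t)
print("table z",np.nanmedian(W[240:260,200:400,2]))
E
```

```text
cam [0.325 0.024 1.146]
px [457. 134.] n 472 zmax 0.169 box [ 0.693 -0.413] [ 0.72  -0.285] topmean [ 0.714 -0.344  0.164] 49
px [243. 176.] n 304 zmax 0.181 box [0.564 0.17 ] [0.611 0.218] topmean [0.589 0.193 0.175] 85
px [395. 181.] n 241 zmax 0.156 box [ 0.56  -0.214] [ 0.607 -0.168] topmean [ 0.587 -0.192  0.151] 67
px [322. 199.] n 236 zmax 0.157 box [ 0.513 -0.031] [0.559 0.019] topmean [ 0.536 -0.006  0.152] 64
px [236. 212.] n 287 zmax 0.181 box [0.475 0.183] [0.521 0.23 ] topmean [0.493 0.199 0.176] 52
px [167. 215.] n 226 zmax 0.175 box [0.464 0.35 ] [0.505 0.387] topmean [0.485 0.369 0.17 ] 42
px [325. 233.] n 279 zmax 0.180 box [ 0.426 -0.037] [0.473 0.01 ] topmean [ 0.445 -0.014  0.176] 49
px [479. 232.] n 267 zmax 0.173 box [ 0.438 -0.406] [ 0.476 -0.371] topmean [ 0.459 -0.389  0.168] 98
cam [-0.247  1.113  0.749]
px [334. 126.] n 229 zmax 0.170 box [ 0.69  -0.394] [ 0.72  -0.285] topmean [ 0.713 -0.34   0.165] 15
px [401. 134.] n 154 zmax 0.173 box [ 0.439 -0.408] [ 0.476 -0.37 ] topmean [ 0.458 -0.388  0.169] 27
px [339. 147.] n 144 zmax 0.155 box [ 0.561 -0.211] [ 0.61  -0.163] topmean [ 0.586 -0.19   0.151] 35
px [346. 173.] n 234 zmax 0.180 box [ 0.422 -0.03 ] [0.468 0.014] topmean [ 0.446 -0.011  0.175] 22
px [320. 170.] n 172 zmax 0.154 box [ 0.512 -0.025] [0.557 0.018] topmean [ 0.536 -0.004  0.15 ] 47
px [263. 187.] n 310 zmax 0.177 box [0.562 0.176] [0.61 0.22] topmean [0.588 0.196 0.174] 56
px [287. 198.] n 309 zmax 0.179 box [0.472 0.191] [0.517 0.233] topmean [0.494 0.203 0.174] 39
px [248. 226.] n 301 zmax 0.172 box [0.464 0.356] [0.501 0.395] topmean [0.485 0.371 0.168] 40
table z 0.000420026614620455
```

View pics/c1.png

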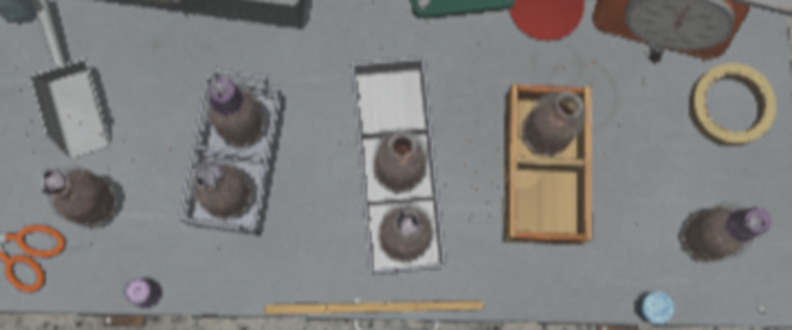

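View pics/c2.png

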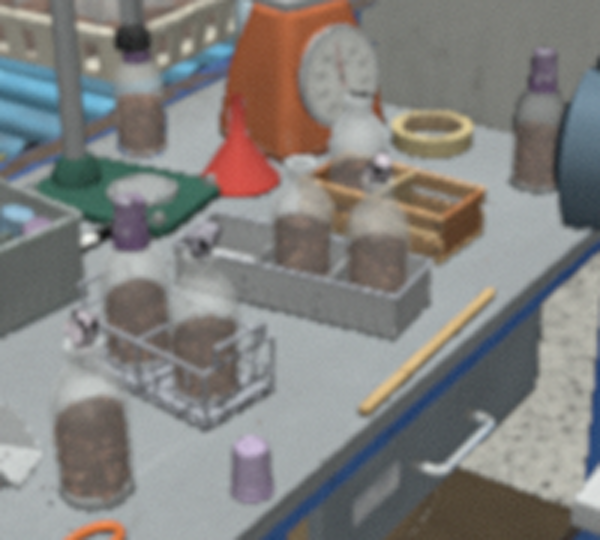

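The crops show every class clearly. In c1, at about (x, y) pixels: basket, capped (222,95) and stoppered (208,175). Tray, empty (390,100), bare (402,147) and stoppered (407,222). Crate, bare (568,105) and an empty pocket (550,200). Loose, stoppered (55,182) and capped (752,222). The next step is to measure racks and necks.

```bash
cat >>h.py <<'E'
from scipy.optimize import least_squares
def neck(S,x,y,z0,z1,r):
    P=np.vstack([cloud(s).reshape(-1,3) for s in S]);P=P[(P[:,2]>z0)&(P[:,2]<z1)&(np.hypot(P[:,0]-x,P[:,1]-y)<.04)]
    f=least_squares(lambda c:np.hypot(P[:,0]-c[0],P[:,1]-c[1])-r,[x,y],loss="soft_l1",f_scale=.002)
    return f.x.round(4),len(P),round(float(np.abs(f.fun).mean()),4)
def go(st,x,y,z,yaw=None):
    """shift in tool axes to world x,y,z ; wz to yaw of tool x"""
    from scipy.spatial.transform import Rotation as Ro
    q=st["tcp_rot"];R=Ro.from_quat([q[1],q[2],q[3],q[0]]).as_matrix()
    print("at",st["ee_pos"].round(4),"yaw %.3f"%np.arctan2(R[1,0],R[0,0]),"tz axis",R[:,2].round(3),"j",st["joints"].round(2),"w",round(st["gripper_width"],4),"t",st["time_s"])
    print("shift",(R.T@(np.array([x,y,z])-st["ee_pos"])).round(4), "wz", None if yaw is None else round(np.arctan2(R[1,0],R[0,0])-yaw,3))
E
python3 - <<'E'
from h import *
t=dict(np.load("top0.npz"));s=dict(np.load("scene0.npz"));S=[t,s]
for n,x,y,b,cap in[("capped1",.587,.195,.006,1),("stop2",.496,.206,.006,0),("bare2",.536,-.005,.006,0),("stop1",.448,-.012,.006,0),("bare1",.585,-.19,.006,0),("stop3",.485,.37,0,0),("capped2",.458,-.389,0,1)]:
    r=.0165 if cap else .0155; z=(b+.132,b+.165) if cap else (b+.116,b+.143)
    print(n,neck([t],x,y,*z,r),neck([s],x,y,*z,r),neck(S,x,y,*z,r))
W=cloud(t).reshape(-1,3);V=cloud(s).reshape(-1,3)
for n,x0,x1,y0,y1,z in[("crate",.42,.66,-.29,-.11,.058),("tray",.36,.70,-.09,.08,.052),("basket",.40,.70,.12,.28,.062)]:
  for nm,P in(("top",W),("both",np.vstack([W,V]))):
    p=P[(P[:,0]>x0)&(P[:,0]<x1)&(P[:,1]>y0)&(P[:,1]<y1)&(abs(P[:,2]-z)<.006)]
    # drop bottle bodies: keep rim
    print(n,nm,len(p),cv2.minAreaRect((p[:,:2]*1000).astype(np.float32)))
E
```

```text
capped1 (array([0.5897, 0.1941]), 82, 0.0013) (array([0.5904, 0.1931]), 133, 0.0018) (array([0.5902, 0.1935]), 215, 0.0016)
stop2 (array([0.496, 0.205]), 90, 0.0027) (array([0.4972, 0.2061]), 135, 0.0026) (array([0.4966, 0.2056]), 225, 0.0027)
bare2 (array([ 0.5343, -0.0056]), 100, 0.0024) (array([ 0.5371, -0.006 ]), 115, 0.0029) (array([ 0.5356, -0.0059]), 215, 0.0028)
stop1 (array([ 0.4483, -0.0133]), 89, 0.0026) (array([ 0.4504, -0.0135]), 112, 0.0023) (array([ 0.4493, -0.0134]), 201, 0.0025)
bare1 (array([ 0.585 , -0.1906]), 125, 0.0024) (array([ 0.587 , -0.1922]), 96, 0.0032) (array([ 0.5857, -0.1912]), 221, 0.0028)
stop3 (array([0.4851, 0.3718]), 109, 0.0023) (array([0.4859, 0.3729]), 165, 0.002) (array([0.4855, 0.3724]), 274, 0.0022)
capped2 (array([ 0.4588, -0.3915]), 111, 0.0015) (array([ 0.4603, -0.3927]), 87, 0.0026) (array([ 0.4593, -0.3919]), 198, 0.002)
crate top 743 ((541.1753540039062, -188.4732208251953), (98.51382446289062, 189.75436401367188), 88.61821746826172)
crate both 1009 ((538.9696044921875, -187.450927734375), (194.6630096435547, 106.00159454345703), 0.1780945509672165)
tray top 448 ((536.4571533203125, -3.2460975646972656), (261.7909851074219, 91.41048431396484), 6.338109016418457)
tray both 862 ((536.3179931640625, -1.7963523864746094), (264.1627197265625, 96.30628204345703), 6.634096145629883)
basket top 349 ((542.881103515625, 199.40652465820312), (92.05338287353516, 178.45668029785156), 82.6544418334961)
basket both 667 ((542.2260131835938, 199.00155639648438), (95.9958267211914, 183.28321838378906), 81.20159912109375)
```

```bash
python3 - <<'E'
from h import *
from cell import sensors
go(sensors.sense(),.5356,-.0059,.27,.08)
E
```

```text
at [ 0.1757 -0.5468  0.1988] yaw 0.311 tz axis [-0.     0.002 -1.   ] j [-1.37  0.38  0.08  1.27 -0.    1.46] w 0.0852 t 0.1
shift [ 0.5081 -0.4051 -0.0704] wz 0.231
```

Emit:
move_arm(
  commands=[
    {"wz": 0.115,"tz": -0.035},
    {"wz": 0.116,"tz": -0.035},
    {"tx": 0.028,"ty": -0.036},
    {"tx": 0.028,"ty": -0.036},
    {"tx": 0.028,"ty": -0.036},
    {"tx": 0.028,"ty": -0.036},
    {"tx": 0.028,"ty": -0.036},
    {"tx": 0.028,"ty": -0.036},
  ],
)

```text
validation failed for argument at $.co...
```

Emit:
move_arm(
  commands=[
    {"tx": 0.028,"ty": -0.036},
    {"tx": 0.028,"ty": -0.036},
    {"tx": 0.028,"ty": -0.036},
    {"tx": 0.028,"ty": -0.036},
    {"tx": 0.028,"ty": -0.036},
    {"tx": 0.028,"ty": -0.036},
    {"tx": 0.028,"ty": -0.036},
    {},
  ],
)

```text
validation failed for argument at $.co...
```

```bash
python3 - <<'E'
from h import *
from cell import sensors
go(sensors.sense(),.5356,-.0059,.118,.08)
E
```

```text
at [ 0.1757 -0.5468  0.1988] yaw 0.311 tz axis [-0.     0.002 -1.   ] j [-1.37  0.38  0.08  1.27 -0.    1.46] w 0.0852 t 0.1
shift [ 0.508  -0.4048  0.0816] wz 0.231
```

The rows probably need all of the keys.

Emit:
move_arm(
  commands=[
    {"tx": 0,"ty": 0,"tz": -0.035,"wx": 0,"wy": 0,"wz": 0.115,"jaw": 1},
    {"tx": 0,"ty": 0,"tz": -0.035,"wx": 0,"wy": 0,"wz": 0.116,"jaw": 1},
  ],
)

```text
time_s: 0.3
ee_pos: [0.1755, -0.5457, 0.2685]
tcp_rot: [-0.003, 0.999, 0.038, -0.0]
ft_force: [0.4, -0.4, 0.5]
gripper_width: 0.0855
grip_force: 0.0
```

Emit:
move_arm(
  commands=[
    {"tx": 0.028,"ty": -0.036,"tz": 0,"wx": 0,"wy": 0,"wz": 0,"jaw": 1},
    {"tx": 0.028,"ty": -0.036,"tz": 0,"wx": 0,"wy": 0,"wz": 0,"jaw": 1},
    {"tx": 0.028,"ty": -0.036,"tz": 0,"wx": 0,"wy": 0,"wz": 0,"jaw": 1},
    {"tx": 0.028,"ty": -0.036,"tz": 0,"wx": 0,"wy": 0,"wz": 0,"jaw": 1},
    {"tx": 0.028,"ty": -0.036,"tz": 0,"wx": 0,"wy": 0,"wz": 0,"jaw": 1},
    {"tx": 0.028,"ty": -0.036,"tz": 0,"wx": 0,"wy": 0,"wz": 0,"jaw": 1},
    {"tx": 0.028,"ty": -0.036,"tz": 0,"wx": 0,"wy": 0,"wz": 0,"jaw": 1},
    {"tx": 0.028,"ty": -0.036,"tz": 0,"wx": 0,"wy": 0,"wz": 0,"jaw": 1},
  ],
)

```text
time_s: 1.1
ee_pos: [0.3766, -0.2407, 0.2693]
tcp_rot: [-0.0, 0.999, 0.04, -0.0]
ft_force: [0.7, 0.1, 0.3]
gripper_width: 0.0854
grip_force: 0.0
```

Emit:
move_arm(
  commands=[
    {"tx": 0.028,"ty": -0.036,"tz": 0,"wx": 0,"wy": 0,"wz": 0,"jaw": 1},
    {"tx": 0.028,"ty": -0.036,"tz": 0,"wx": 0,"wy": 0,"wz": 0,"jaw": 1},
    {"tx": 0.028,"ty": -0.036,"tz": 0,"wx": 0,"wy": 0,"wz": 0,"jaw": 1},
    {"tx": 0.028,"ty": -0.036,"tz": 0,"wx": 0,"wy": 0,"wz": 0,"jaw": 1},
    {"tx": 0.028,"ty": -0.036,"tz": 0,"wx": 0,"wy": 0,"wz": 0,"jaw": 1},
    {"tx": 0.028,"ty": -0.036,"tz": 0,"wx": 0,"wy": 0,"wz": 0,"jaw": 1},
    {"tx": 0,"ty": 0,"tz": 0,"wx": 0,"wy": 0,"wz": 0,"jaw": 1},
  ],
)

```text
time_s: 1.8
ee_pos: [0.5282, -0.0095, 0.2684]
tcp_rot: [-0.001, 0.999, 0.043, -0.0]
ft_force: [-0.7, -0.2, -0.6]
gripper_width: 0.0852
grip_force: 0.0
```

```bash
python3 - <<'E'
from h import *
from cell import sensors
go(sensors.sense(),.5356,-.0059,.118,.08)
E
```

```text
at [ 0.5282 -0.0095  0.2684] yaw 0.086 tz axis [-0.     0.002 -1.   ] j [-0.14  0.27  0.11  1.41  0.    2.92] w 0.0852 t 1.8
shift [ 0.0078 -0.0026  0.1504] wz 0.006
```

Emit:
move_arm(
  commands=[
    {"tx": 0.008,"ty": -0.003,"tz": 0.02,"wx": 0,"wy": 0,"wz": 0,"jaw": 1},
    {"tx": 0,"ty": 0,"tz": 0.04,"wx": 0,"wy": 0,"wz": 0,"jaw": 1},
    {"tx": 0,"ty": 0,"tz": 0.04,"wx": 0,"wy": 0,"wz": 0,"jaw": 1},
    {"tx": 0,"ty": 0,"tz": 0.03,"wx": 0,"wy": 0,"wz": 0,"jaw": 1},
    {"tx": 0,"ty": 0,"tz": 0.02,"wx": 0,"wy": 0,"wz": 0,"jaw": 1},
    {"tx": 0,"ty": 0,"tz": 0,"wx": 0,"wy": 0,"wz": 0,"jaw": 1},
  ],
)

```text
time_s: 2.4
ee_pos: [0.5305, -0.0104, 0.1161]
tcp_rot: [-0.001, 0.999, 0.04, -0.004]
ft_force: [-0.4, 0.0, 0.8]
gripper_width: 0.0856
grip_force: 0.0
```

Emit:
move_arm(
  commands=[
    {"tx": 0,"ty": 0,"tz": 0,"wx": 0,"wy": 0,"wz": 0,"jaw": 0},
    {"tx": 0,"ty": 0,"tz": 0,"wx": 0,"wy": 0,"wz": 0,"jaw": 0},
    {"tx": 0,"ty": 0,"tz": 0,"wx": 0,"wy": 0,"wz": 0,"jaw": 0},
    {"tx": 0,"ty": 0,"tz": 0,"wx": 0,"wy": 0,"wz": 0,"jaw": 0},
    {"tx": 0,"ty": 0,"tz": 0,"wx": 0,"wy": 0,"wz": 0,"jaw": 0},
    {"tx": 0,"ty": 0,"tz": 0,"wx": 0,"wy": 0,"wz": 0,"jaw": 0},
    {"tx": 0,"ty": 0,"tz": 0,"wx": 0,"wy": 0,"wz": 0,"jaw": 0},
    {"tx": 0,"ty": 0,"tz": 0,"wx": 0,"wy": 0,"wz": 0,"jaw": 0},
  ],
  newtons=35,
)

```text
time_s: 3.2
ee_pos: [0.5356, -0.0094, 0.1214]
tcp_rot: [-0.001, 0.999, 0.04, 0.002]
ft_force: [-0.4, 2.3, 8.0]
gripper_width: -0.0
grip_force: 3.6
```

```bash
python3 - <<'E'
from h import *
from cell import sensors,eyes
ims=[]
for n in("top","scene"):
    s=eyes.snapshot(n);np.savez(n+"1.npz",**s)
    a,b=((130,220) if n=="top" else (90,230))
    ims.append(cv2.resize(s["img"][a:a+160,b:b+200][:,:,::-1],None,fx=2,fy=2.5,interpolation=cv2.INTER_CUBIC)); clusters(s,.118,.2)
cv2.imwrite("pics/d1.png",np.hstack(ims))
go(sensors.sense(),.5356,-.0059,.118,.08);print(sensors.sense()["grip_force"])
E
```

```text
px [457. 134.] n 471 zmax 0.170 box [ 0.693 -0.413] [ 0.72  -0.283] topmean [ 0.715 -0.342  0.165] 37
px [243. 176.] n 305 zmax 0.180 box [0.564 0.17 ] [0.608 0.218] topmean [0.588 0.193 0.175] 98
px [395. 181.] n 237 zmax 0.155 box [ 0.561 -0.214] [ 0.61  -0.167] topmean [ 0.586 -0.191  0.151] 73
px [236. 212.] n 286 zmax 0.180 box [0.47 0.18] [0.518 0.23 ] topmean [0.494 0.199 0.175] 57
px [167. 215.] n 225 zmax 0.177 box [0.464 0.354] [0.504 0.388] topmean [0.487 0.369 0.171] 32
px [479. 232.] n 267 zmax 0.173 box [ 0.438 -0.405] [ 0.478 -0.368] topmean [ 0.459 -0.39   0.168] 100
px [338. 124.] n 118 zmax 0.166 box [ 0.69  -0.394] [ 0.72  -0.326] topmean [ 0.71  -0.359  0.161] 9
px [401. 134.] n 154 zmax 0.174 box [ 0.439 -0.405] [ 0.474 -0.364] topmean [ 0.458 -0.389  0.169] 23
px [339. 147.] n 142 zmax 0.155 box [ 0.562 -0.207] [ 0.608 -0.165] topmean [ 0.585 -0.189  0.151] 38
px [321. 165.] n 277 zmax 0.200 box [ 0.513 -0.025] [0.557 0.019] topmean [ 0.526 -0.003  0.196] 18
px [346. 173.] n 234 zmax 0.179 box [ 0.426 -0.029] [0.467 0.015] topmean [ 0.446 -0.012  0.175] 22
px [263. 187.] n 305 zmax 0.178 box [0.563 0.179] [0.609 0.22 ] topmean [0.588 0.195 0.174] 53
px [287. 197.] n 306 zmax 0.179 box [0.471 0.191] [0.516 0.232] topmean [0.493 0.203 0.175] 33
px [248. 226.] n 297 zmax 0.174 box [0.464 0.358] [0.502 0.392] topmean [0.485 0.373 0.17 ] 31
at [ 0.5356 -0.0094  0.1214] yaw 0.080 tz axis [ 0.003  0.001 -1.   ] j [-0.14  0.33 -0.19  1.04  0.    2.92] w -0.0003 t 3.3
shift [ 0.0003 -0.0035  0.0034] wz 0.0
3.560176205355674
```

View pics/d1.png

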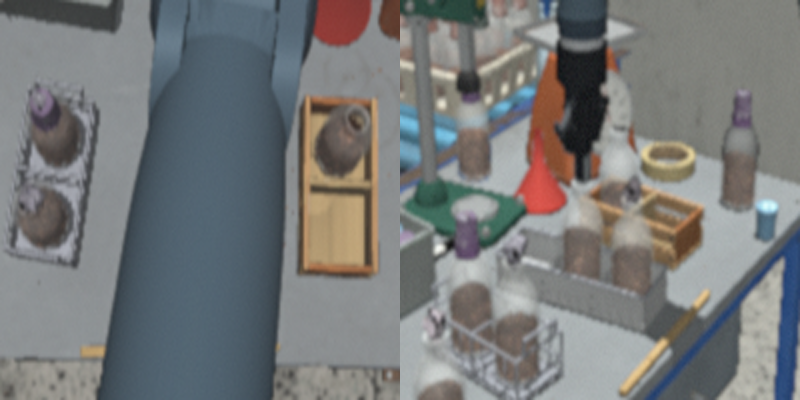

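```bash
python3 - <<'E'
from h import *
for f in("scene0.npz","scene1.npz"):
    s=dict(np.load(f));W=cloud(s);print(f)
    for v in range(140,182,3):
        u=np.arange(300,345);w=W[v,u];k=(abs(w[:,1]+.006)<.06)&(abs(w[:,0]-.536)<.06)
        if k.any(): print(v,u[k].min(),u[k].max(),"x %.3f..%.3f y %.3f..%.3f z %.3f..%.3f"%(w[k,0].min(),w[k,0].max(),w[k,1].min(),w[k,1].max(),w[k,2].min(),w[k,2].max()),s["img"][v,u[k][k.sum()//2]])
s=dict(np.load("scene1.npz"))
cv2.imwrite("pics/d2.png",cv2.resize(s["img"][110:190,280:380][:,:,::-1],None,fx=7,fy=7,interpolation=cv2.INTER_CUBIC))
E
```

```text
scene0.npz
164 315 325 x 0.524..0.551 y -0.020..0.007 z 0.143..0.153 [168 174 173]
167 316 324 x 0.523..0.541 y -0.008..0.011 z 0.143..0.148 [160 162 160]
170 315 325 x 0.523..0.549 y -0.012..0.008 z 0.131..0.138 [157 150 140]
173 313 328 x 0.517..0.553 y -0.025..0.013 z 0.117..0.129 [171 168 156]
176 311 329 x 0.510..0.562 y -0.013..0.018 z 0.109..0.122 [180 176 169]
179 310 330 x 0.507..0.561 y -0.016..0.023 z 0.101..0.113 [171 167 161]
scene1.npz
140 307 331 x 0.515..0.542 y -0.050..0.053 z 0.215..0.248 [23 23 26]
143 308 330 x 0.516..0.540 y -0.045..0.051 z 0.207..0.240 [27 29 30]
146 310 329 x 0.518..0.543 y -0.039..0.041 z 0.199..0.225 [23 25 28]
149 312 326 x 0.515..0.541 y -0.019..0.030 z 0.197..0.215 [26 26 28]
152 317 325 x 0.520..0.539 y -0.016..0.016 z 0.188..0.199 [34 38 38]
155 317 325 x 0.522..0.541 y -0.018..0.006 z 0.177..0.185 [48 51 52]
158 317 325 x 0.524..0.543 y -0.013..0.007 z 0.170..0.176 [50 52 53]
161 317 325 x 0.523..0.546 y -0.017..0.007 z 0.159..0.166 [52 55 56]
164 316 325 x 0.521..0.548 y -0.009..0.006 z 0.150..0.155 [163 167 166]
167 316 325 x 0.525..0.555 y -0.017..0.006 z 0.134..0.146 [162 162 160]
170 315 326 x 0.524..0.552 y -0.019..0.005 z 0.128..0.135 [177 170 157]
173 313 329 x 0.513..0.556 y -0.026..0.010 z 0.117..0.129 [180 174 165]
176 311 330 x 0.508..0.562 y -0.017..0.016 z 0.109..0.121 [186 180 169]
179 311 331 x 0.506..0.557 y -0.024..0.023 z 0.100..0.115 [177 172 164]
```

View pics/d2.png

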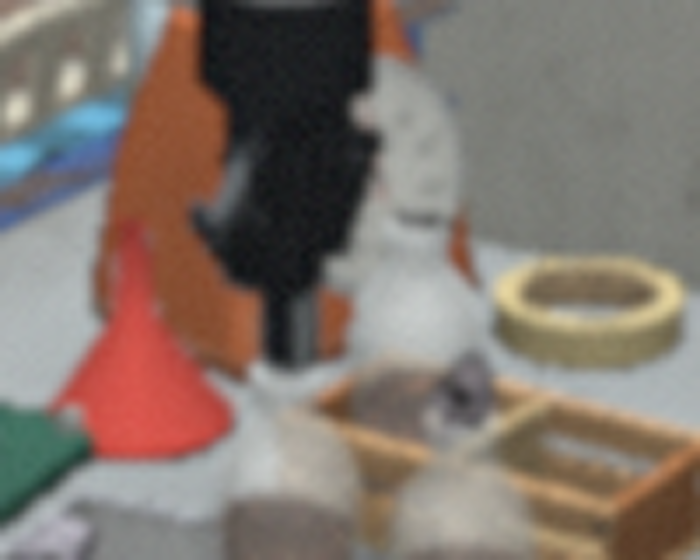

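```bash
python3 - <<'E'
from h import *
s=dict(np.load("scene0.npz"));W=cloud(s)
m=(np.hypot(W[...,0]-.176,W[...,1]+.547)<.09)&(W[...,2]>.05)
p=W[m];z=p[:,2]
for a in np.arange(.15,.36,.015):
    q=p[(z>=a)&(z<a+.015)]
    if len(q): print(round(a,3),len(q),q.min(0).round(3),q.max(0).round(3))
# shut gripper profile now
s=dict(np.load("scene1.npz"));W=cloud(s);m=(np.hypot(W[...,0]-.536,W[...,1]+.009)<.08)&(W[...,2]>.12);p=W[m];z=p[:,2]
for a in np.arange(.12,.31,.01):
    q=p[(z>=a)&(z<a+.01)]
    if len(q): print(round(a,3),len(q),q.min(0).round(3),q.max(0).round(3))
E
```

```text
0.24 21 [ 0.151 -0.591  0.245] [ 0.2   -0.492  0.254]
0.255 38 [ 0.151 -0.588  0.255] [ 0.198 -0.487  0.27 ]
0.27 39 [ 0.152 -0.595  0.27 ] [ 0.202 -0.488  0.283]
0.285 29 [ 0.141 -0.586  0.286] [ 0.202 -0.468  0.298]
0.3 52 [ 0.142 -0.578  0.3  ] [ 0.201 -0.465  0.314]
0.315 58 [ 0.143 -0.552  0.315] [ 0.197 -0.47   0.33 ]
0.33 70 [ 0.143 -0.597  0.33 ] [ 0.203 -0.469  0.345]
0.345 60 [ 0.142 -0.526  0.345] [ 0.197 -0.477  0.36 ]
0.12 74 [ 0.457 -0.023  0.12 ] [0.557 0.019 0.13 ]
0.13 42 [ 0.459 -0.017  0.13 ] [0.555 0.012 0.14 ]
0.14 32 [ 0.457 -0.02   0.141] [0.549 0.006 0.15 ]
0.15 36 [ 0.457 -0.025  0.15 ] [0.55  0.006 0.16 ]
0.16 22 [ 0.457 -0.019  0.161] [0.545 0.007 0.17 ]
0.17 28 [ 0.522 -0.018  0.17 ] [0.543 0.01  0.18 ]
0.18 29 [ 0.519 -0.016  0.18 ] [0.542 0.008 0.19 ]
0.19 25 [ 0.52  -0.039  0.19 ] [0.541 0.018 0.2  ]
0.2 52 [ 0.518 -0.045  0.2  ] [0.544 0.027 0.21 ]
0.21 51 [ 0.515 -0.055  0.21 ] [0.541 0.036 0.22 ]
0.22 70 [ 0.516 -0.063  0.22 ] [0.543 0.044 0.23 ]
0.23 78 [ 0.515 -0.067  0.23 ] [0.542 0.051 0.24 ]
0.24 92 [ 0.514 -0.07   0.24 ] [0.542 0.057 0.25 ]
0.25 75 [ 0.512 -0.062  0.25 ] [0.536 0.045 0.26 ]
0.26 67 [ 0.51  -0.045  0.26 ] [0.542 0.034 0.27 ]
0.27 40 [ 0.519 -0.006  0.27 ] [0.539 0.033 0.28 ]
0.28 67 [ 0.497 -0.021  0.281] [0.564 0.031 0.29 ]
0.29 84 [ 0.495 -0.021  0.29 ] [0.563 0.031 0.3  ]
0.3 92 [ 0.494 -0.021  0.3  ] [0.564 0.031 0.31 ]
```

Two measurements agree that the fingertips are about 31 to 33 mm higher than the reported TCP. At the start, the open tips were seen at z = 0.245 against an expected 0.212. Now the shut tips rest on the bottle rim at 0.152 while the TCP reads 0.121. I'll back off, open, and go down with that offset.

Emit:
move_arm(
  commands=[
    {"tx": 0,"ty": 0,"tz": -0.02,"wx": 0,"wy": 0,"wz": 0,"jaw": 0},
    {"tx": 0,"ty": -0.003,"tz": -0.02,"wx": 0,"wy": 0,"wz": 0,"jaw": 1},
    {"tx": 0,"ty": 0,"tz": 0,"wx": 0,"wy": 0,"wz": 0,"jaw": 1},
    {"tx": 0,"ty": 0,"tz": 0,"wx": 0,"wy": 0,"wz": 0,"jaw": 1},
    {"tx": 0,"ty": 0,"tz": 0,"wx": 0,"wy": 0,"wz": 0,"jaw": 1},
    {"tx": 0,"ty": 0,"tz": 0,"wx": 0,"wy": 0,"wz": 0,"jaw": 1},
    {"tx": 0,"ty": 0,"tz": 0,"wx": 0,"wy": 0,"wz": 0,"jaw": 1},
  ],
)

```text
time_s: 4.0
ee_pos: [0.5333, -0.0072, 0.1587]
tcp_rot: [-0.0, 0.999, 0.04, -0.001]
ft_force: [-0.0, -0.4, 0.1]
gripper_width: 0.085
grip_force: 0.0
```

```bash
python3 - <<'E'
from h import *
from cell import sensors,eyes
s=eyes.snapshot("scene")
print(neck([s],.5356,-.006,.122,.149,.0155))
go(sensors.sense(),.536,-.0059,.088,.08)
W=cloud(s);m=(np.hypot(W[...,0]-.536,W[...,1]+.006)<.08)&(W[...,2]>.153);p=W[m];z=p[:,2]
for a in np.arange(.15,.36,.01):
    q=p[(z>=a)&(z<a+.01)]
    if len(q): print(round(a,3),len(q),q.min(0).round(3),q.max(0).round(3))
E
```

```text
(array([ 0.5369, -0.0061]), 105, 0.0027)
at [ 0.5335 -0.0072  0.1589] yaw 0.080 tz axis [-0.001  0.    -1.   ] j [-0.13  0.31 -0.12  1.14 -0.    2.93] w 0.0852 t 4.05
shift [ 0.0027 -0.0011  0.0709] wz -0.0
0.15 4 [ 0.523 -0.006  0.153] [0.548 0.006 0.154]
0.16 2 [ 0.456 -0.007  0.166] [ 0.459 -0.005  0.166]
0.2 20 [ 0.519 -0.054  0.204] [0.544 0.044 0.21 ]
0.21 41 [ 0.515 -0.06   0.211] [0.544 0.053 0.22 ]
0.22 53 [ 0.515 -0.056  0.22 ] [0.547 0.052 0.23 ]
0.23 48 [ 0.518 -0.057  0.23 ] [0.549 0.054 0.24 ]
0.24 42 [ 0.516 -0.08   0.24 ] [0.549 0.061 0.25 ]
0.25 73 [ 0.514 -0.079  0.25 ] [0.543 0.071 0.26 ]
0.26 86 [ 0.513 -0.085  0.26 ] [0.54  0.068 0.27 ]
0.27 93 [ 0.512 -0.081  0.27 ] [0.54  0.067 0.28 ]
0.28 102 [ 0.511 -0.082  0.28 ] [0.542 0.069 0.29 ]
0.29 117 [ 0.512 -0.079  0.29 ] [0.539 0.066 0.3  ]
0.3 104 [ 0.514 -0.073  0.3  ] [0.541 0.064 0.31 ]
0.31 39 [ 0.5  -0.01  0.31] [0.539 0.036 0.32 ]
0.32 85 [ 0.495 -0.019  0.32 ] [0.558 0.034 0.33 ]
0.33 86 [ 0.493 -0.019  0.33 ] [0.558 0.034 0.34 ]
0.34 92 [ 0.494 -0.019  0.34 ] [0.558 0.035 0.35 ]
0.35 93 [ 0.494 -0.017  0.35 ] [0.556 0.034 0.36 ]
```

Emit:
move_arm(
  commands=[
    {"tx": 0.003,"ty": -0.001,"tz": 0.03,"wx": 0,"wy": 0,"wz": 0,"jaw": 1},
    {"tx": 0,"ty": 0,"tz": 0.025,"wx": 0,"wy": 0,"wz": 0,"jaw": 1},
    {"tx": 0,"ty": 0,"tz": 0.016,"wx": 0,"wy": 0,"wz": 0,"jaw": 1},
    {"tx": 0,"ty": 0,"tz": 0,"wx": 0,"wy": 0,"wz": 0,"jaw": 1},
    {"tx": 0,"ty": 0,"tz": 0,"wx": 0,"wy": 0,"wz": 0,"jaw": 1},
  ],
)

```text
time_s: 4.55
ee_pos: [0.5366, -0.006, 0.0886]
tcp_rot: [-0.0, 0.999, 0.04, -0.0]
ft_force: [0.6, 0.0, 0.5]
gripper_width: 0.0854
grip_force: 0.0
```

Emit:
move_arm(
  commands=[
    {"tx": 0,"ty": 0,"tz": 0,"wx": 0,"wy": 0,"wz": 0,"jaw": 0},
    {"tx": 0,"ty": 0,"tz": 0,"wx": 0,"wy": 0,"wz": 0,"jaw": 0},
    {"tx": 0,"ty": 0,"tz": 0,"wx": 0,"wy": 0,"wz": 0,"jaw": 0},
    {"tx": 0,"ty": 0,"tz": 0,"wx": 0,"wy": 0,"wz": 0,"jaw": 0},
    {"tx": 0,"ty": 0,"tz": 0,"wx": 0,"wy": 0,"wz": 0,"jaw": 0},
    {"tx": 0,"ty": 0,"tz": 0,"wx": 0,"wy": 0,"wz": 0,"jaw": 0},
    {"tx": 0,"ty": 0,"tz": 0,"wx": 0,"wy": 0,"wz": 0,"jaw": 0},
    {"tx": 0,"ty": 0,"tz": 0,"wx": 0,"wy": 0,"wz": 0,"jaw": 0},
  ],
  newtons=40,
)

```text
time_s: 5.35
ee_pos: [0.5375, -0.0062, 0.0894]
tcp_rot: [0.0, 0.999, 0.04, 0.001]
ft_force: [-1.2, -1.1, 5.8]
gripper_width: 0.0302
grip_force: 39.8
```

Emit:
move_arm(
  commands=[
    {"tx": 0,"ty": 0,"tz": -0.02,"wx": 0,"wy": 0,"wz": 0,"jaw": 0},
    {"tx": 0,"ty": 0,"tz": -0.04,"wx": 0,"wy": 0,"wz": 0,"jaw": 0},
    {"tx": 0,"ty": 0,"tz": -0.045,"wx": 0,"wy": 0,"wz": 0,"jaw": 0},
    {"tx": 0,"ty": 0,"tz": -0.045,"wx": 0,"wy": 0,"wz": 0,"jaw": 0},
    {"tx": 0,"ty": 0,"tz": 0,"wx": 0,"wy": 0,"wz": 0,"jaw": 0},
  ],
)

```text
time_s: 5.85
ee_pos: [0.54, -0.0062, 0.2442]
tcp_rot: [0.001, 0.999, 0.04, 0.005]
ft_force: [1.8, -0.4, -3.6]
gripper_width: 0.03
grip_force: 41.0
```

Emit:
move_arm(
  commands=[
    {"tx": -0.006,"ty": 0.017,"tz": 0,"wx": 0,"wy": 0,"wz": 0,"jaw": 0},
    {"tx": -0.01,"ty": 0.032,"tz": 0,"wx": 0,"wy": 0,"wz": 0,"jaw": 0},
    {"tx": -0.012,"ty": 0.04,"tz": 0,"wx": 0,"wy": 0,"wz": 0,"jaw": 0},
    {"tx": -0.012,"ty": 0.04,"tz": 0,"wx": 0,"wy": 0,"wz": 0,"jaw": 0},
    {"tx": -0.01,"ty": 0.032,"tz": 0,"wx": 0,"wy": 0,"wz": 0,"jaw": 0},
    {"tx": -0.006,"ty": 0.016,"tz": 0,"wx": 0,"wy": 0,"wz": 0,"jaw": 0},
    {"tx": 0,"ty": 0,"tz": 0,"wx": 0,"wy": 0,"wz": 0,"jaw": 0},
    {"tx": 0,"ty": 0,"tz": 0,"wx": 0,"wy": 0,"wz": 0,"jaw": 0},
  ],
)

```text
time_s: 6.65
ee_pos: [0.494, -0.1863, 0.2366]
tcp_rot: [-0.001, 0.999, 0.039, -0.002]
ft_force: [0.8, 0.9, -3.8]
gripper_width: 0.0297
grip_force: 41.0
```

```bash
python3 - <<'E'
from h import *
from cell import sensors,eyes
s=eyes.snapshot("scene")
go(sensors.sense(),.4957,-.1874,.0895)
W=cloud(s);e=sensors.sense()["ee_pos"]
m=(np.hypot(W[...,0]-e[0],W[...,1]-e[1])<.045)&(W[...,2]>.09)&(W[...,2]<.35);p=W[m]
for a in np.arange(.09,.33,.015):
    q=p[(p[:,2]>=a)&(p[:,2]<a+.015)]
    if len(q)>3: print(round(a,3),len(q),q.min(0).round(3),q.max(0).round(3))
E
```

```text
at [ 0.4944 -0.1859  0.237 ] yaw 0.080 tz axis [-0.003  0.002 -1.   ] j [-0.48  0.28  0.04  1.33  0.    2.58] w 0.0301 t 6.7
shift [0.0015 0.0019 0.1475] wz None
0.15 51 [ 0.46  -0.199  0.154] [ 0.52  -0.152  0.165]
0.165 93 [ 0.459 -0.202  0.165] [ 0.52 -0.15  0.18]
0.18 92 [ 0.458 -0.198  0.18 ] [ 0.522 -0.148  0.194]
0.195 92 [ 0.459 -0.191  0.195] [ 0.517 -0.147  0.21 ]
0.21 88 [ 0.458 -0.199  0.211] [ 0.515 -0.15   0.225]
0.225 95 [ 0.461 -0.196  0.225] [ 0.518 -0.15   0.24 ]
0.24 99 [ 0.461 -0.195  0.24 ] [ 0.519 -0.149  0.255]
0.255 103 [ 0.462 -0.205  0.255] [ 0.522 -0.153  0.27 ]
0.27 62 [ 0.473 -0.211  0.27 ] [ 0.502 -0.156  0.285]
0.285 69 [ 0.474 -0.208  0.285] [ 0.505 -0.156  0.3  ]
0.3 56 [ 0.479 -0.215  0.3  ] [ 0.504 -0.15   0.314]
0.315 68 [ 0.478 -0.23   0.315] [ 0.503 -0.141  0.33 ]
0.33 57 [ 0.473 -0.229  0.33 ] [ 0.506 -0.144  0.345]
```

Emit:
move_arm(
  commands=[
    {"tx": 0.004,"ty": 0.003,"tz": 0.02,"wx": 0,"wy": 0,"wz": 0,"jaw": 0},
    {"tx": 0,"ty": 0,"tz": 0.035,"wx": 0,"wy": 0,"wz": 0,"jaw": 0},
    {"tx": 0,"ty": 0,"tz": 0.035,"wx": 0,"wy": 0,"wz": 0,"jaw": 0},
    {"tx": 0,"ty": 0,"tz": 0.03,"wx": 0,"wy": 0,"wz": 0,"jaw": 0},
    {"tx": 0,"ty": 0,"tz": 0.015,"wx": 0,"wy": 0,"wz": 0,"jaw": 0},
    {"tx": 0,"ty": 0,"tz": 0.008,"wx": 0,"wy": 0,"wz": 0,"jaw": 0},
    {"tx": 0,"ty": 0,"tz": 0.003,"wx": 0,"wy": 0,"wz": 0,"jaw": 0},
    {"tx": 0,"ty": 0,"tz": 0,"wx": 0,"wy": 0,"wz": 0,"jaw": 0},
  ],
)

```text
time_s: 7.5
ee_pos: [0.4998, -0.1892, 0.0929]
tcp_rot: [0.0, 0.999, 0.04, 0.0]
ft_force: [-0.4, 0.2, -4.3]
gripper_width: 0.0302
grip_force: 40.9
```

```bash
python3 - <<'E'
from h import *
from cell import sensors,eyes
s=eyes.snapshot("scene")
go(sensors.sense(),.4957,-.1874,.0895); print(sensors.sense()["ft_force"],neck([s],.4957,-.1874,.1,.116,.0245))
E
```

```text
at [ 0.5002 -0.1896  0.0935] yaw 0.080 tz axis [ 0.001 -0.001 -1.   ] j [-0.48  0.35 -0.24  0.98  0.    2.58] w 0.0301 t 7.55
shift [-0.0043 -0.0025  0.004 ] wz None
[ 0.87241071  0.07483468 -4.87252674] (array([ 0.497 , -0.1835]), 97, 0.0029)
```

Emit:
move_arm(
  commands=[
    {"tx": 0,"ty": 0,"tz": 0.003,"wx": 0,"wy": 0,"wz": 0,"jaw": 0},
    {"tx": 0,"ty": 0,"tz": 0.001,"wx": 0,"wy": 0,"wz": 0,"jaw": 0},
    {"tx": 0,"ty": 0,"tz": 0,"wx": 0,"wy": 0,"wz": 0,"jaw": 1},
    {"tx": 0,"ty": 0,"tz": 0,"wx": 0,"wy": 0,"wz": 0,"jaw": 1},
    {"tx": 0,"ty": 0,"tz": 0,"wx": 0,"wy": 0,"wz": 0,"jaw": 1},
    {"tx": 0,"ty": 0,"tz": 0,"wx": 0,"wy": 0,"wz": 0,"jaw": 1},
    {"tx": 0,"ty": 0,"tz": 0,"wx": 0,"wy": 0,"wz": 0,"jaw": 1},
    {"tx": 0,"ty": 0,"tz": 0,"wx": 0,"wy": 0,"wz": 0,"jaw": 1},
  ],
)

```text
time_s: 8.35
ee_pos: [0.4994, -0.1896, 0.0886]
tcp_rot: [0.0, 0.999, 0.04, 0.0]
ft_force: [0.2, -0.6, -0.1]
gripper_width: 0.0857
grip_force: 0.0
```

Emit:
move_arm(
  commands=[
    {"tx": 0,"ty": 0,"tz": -0.04,"wx": 0,"wy": 0,"wz": 0,"jaw": 1},
    {"tx": 0,"ty": 0,"tz": -0.045,"wx": 0,"wy": 0,"wz": 0,"jaw": 1},
    {"tx": 0,"ty": 0,"tz": -0.045,"wx": 0,"wy": 0,"wz": 0,"jaw": 1},
    {"tx": 0,"ty": 0,"tz": 0,"wx": 0,"wy": 0,"wz": -0.148,"jaw": 1},
    {"tx": 0,"ty": 0,"tz": 0,"wx": 0,"wy": 0,"wz": -0.148,"jaw": 1},
    {"tx": 0,"ty": 0,"tz": 0,"wx": 0,"wy": 0,"wz": -0.148,"jaw": 1},
    {"tx": 0,"ty": 0,"tz": 0,"wx": 0,"wy": 0,"wz": -0.148,"jaw": 1},
    {"tx": 0,"ty": 0,"tz": 0,"wx": 0,"wy": 0,"wz": -0.148,"jaw": 1},
  ],
)

```text
time_s: 9.15
ee_pos: [0.4993, -0.1895, 0.2186]
tcp_rot: [0.0, 0.916, 0.401, -0.0]
ft_force: [-0.0, 0.3, -0.1]
gripper_width: 0.0857
grip_force: 0.0
```

```bash
python3 - <<'E'
from h import *
from cell import sensors,eyes
s=eyes.snapshot("scene");clusters(s,.118,.2)
go(sensors.sense(),.4966,.2056,.21)
E
```

```text
px [333. 126.] n 234 zmax 0.168 box [ 0.689 -0.4  ] [ 0.72  -0.281] topmean [ 0.715 -0.337  0.163] 21
px [401. 134.] n 161 zmax 0.174 box [ 0.436 -0.406] [ 0.478 -0.367] topmean [ 0.458 -0.388  0.169] 25
px [339. 147.] n 142 zmax 0.156 box [ 0.564 -0.21 ] [ 0.61  -0.165] topmean [ 0.585 -0.19   0.151] 37
px [362. 153.] n 151 zmax 0.154 box [ 0.476 -0.202] [ 0.524 -0.16 ] topmean [ 0.499 -0.186  0.15 ] 43
px [346. 173.] n 230 zmax 0.179 box [ 0.426 -0.029] [0.468 0.011] topmean [ 0.445 -0.011  0.175] 25
px [263. 187.] n 309 zmax 0.179 box [0.565 0.176] [0.606 0.221] topmean [0.589 0.195 0.174] 49
px [287. 197.] n 306 zmax 0.179 box [0.474 0.191] [0.516 0.23 ] topmean [0.493 0.203 0.174] 37
px [248. 226.] n 301 zmax 0.174 box [0.464 0.357] [0.504 0.393] topmean [0.486 0.372 0.17 ] 28
at [ 0.4993 -0.1895  0.2185] yaw 0.830 tz axis [-0. -0. -1.] j [-0.48  0.29  0.    1.29 -0.    1.83] w 0.0855 t 9.2
shift [ 0.2896 -0.2688  0.0085] wz None
```

Emit:
move_arm(
  commands=[
    {"tx": 0.036,"ty": -0.0335,"tz": 0,"wx": 0,"wy": 0,"wz": 0,"jaw": 1},
    {"tx": 0.036,"ty": -0.0335,"tz": 0,"wx": 0,"wy": 0,"wz": 0,"jaw": 1},
    {"tx": 0.036,"ty": -0.0335,"tz": 0,"wx": 0,"wy": 0,"wz": 0,"jaw": 1},
    {"tx": 0.036,"ty": -0.0335,"tz": 0,"wx": 0,"wy": 0,"wz": 0,"jaw": 1},
    {"tx": 0.036,"ty": -0.0335,"tz": 0,"wx": 0,"wy": 0,"wz": 0,"jaw": 1},
    {"tx": 0.036,"ty": -0.0335,"tz": 0,"wx": 0,"wy": 0,"wz": 0,"jaw": 1},
    {"tx": 0.036,"ty": -0.0335,"tz": 0,"wx": 0,"wy": 0,"wz": 0,"jaw": 1},
    {"tx": 0.036,"ty": -0.0335,"tz": 0,"wx": 0,"wy": 0,"wz": 0,"jaw": 1},
  ],
)

```text
time_s: 10.0
ee_pos: [0.4996, 0.2059, 0.2187]
tcp_rot: [0.0, 0.918, 0.397, 0.0]
ft_force: [0.3, -0.0, 0.6]
gripper_width: 0.0856
grip_force: 0.0
```

Emit:
move_arm(
  commands=[
    {"tx": 0,"ty": 0,"tz": 0,"wx": 0,"wy": 0,"wz": -0.145,"jaw": 1},
    {"tx": 0,"ty": 0,"tz": 0,"wx": 0,"wy": 0,"wz": -0.145,"jaw": 1},
    {"tx": 0,"ty": 0,"tz": 0,"wx": 0,"wy": 0,"wz": -0.145,"jaw": 1},
    {"tx": 0,"ty": 0,"tz": 0,"wx": 0,"wy": 0,"wz": -0.145,"jaw": 1},
    {"tx": 0,"ty": 0,"tz": 0,"wx": 0,"wy": 0,"wz": -0.145,"jaw": 1},
    {"tx": 0,"ty": 0,"tz": 0,"wx": 0,"wy": 0,"wz": -0.145,"jaw": 1},
    {"tx": 0,"ty": 0,"tz": 0,"wx": 0,"wy": 0,"wz": -0.145,"jaw": 1},
    {"tx": 0,"ty": 0,"tz": 0,"wx": 0,"wy": 0,"wz": -0.145,"jaw": 1},
  ],
)

```text
time_s: 10.8
ee_pos: [0.4999, 0.2039, 0.2185]
tcp_rot: [-0.0, 0.547, 0.837, -0.0]
ft_force: [1.1, 0.1, 0.3]
gripper_width: 0.0854
grip_force: 0.0
```

Emit:
move_arm(
  commands=[
    {"tx": 0,"ty": 0,"tz": 0,"wx": 0,"wy": 0,"wz": -0.145,"jaw": 1},
    {"tx": 0,"ty": 0,"tz": 0,"wx": 0,"wy": 0,"wz": -0.145,"jaw": 1},
    {"tx": 0,"ty": 0,"tz": 0,"wx": 0,"wy": 0,"wz": -0.145,"jaw": 1},
    {"tx": 0,"ty": 0,"tz": 0,"wx": 0,"wy": 0,"wz": -0.145,"jaw": 1},
    {"tx": 0,"ty": 0,"tz": 0,"wx": 0,"wy": 0,"wz": -0.145,"jaw": 1},
    {"tx": 0,"ty": 0,"tz": 0,"wx": 0,"wy": 0,"wz": -0.145,"jaw": 1},
    {"tx": 0,"ty": 0,"tz": 0,"wx": 0,"wy": 0,"wz": -0.145,"jaw": 1},
    {"tx": 0,"ty": 0,"tz": 0,"wx": 0,"wy": 0,"wz": 0,"jaw": 1},
  ],
)

```text
time_s: 11.6
ee_pos: [0.4999, 0.2038, 0.2185]
tcp_rot: [-0.0, 0.075, 0.997, -0.0]
ft_force: [-1.1, -0.9, -0.2]
gripper_width: 0.0851
grip_force: 0.0
```

```bash
python3 - <<'E'
from h import *
from cell import sensors,eyes
go(sensors.sense(),.4966,.2056,.09,3.01)
E
```

```text
at [0.4999 0.2038 0.2185] yaw 2.992 tz axis [-0. -0. -1.] j [ 0.27  0.3   0.02  1.29 -0.    0.42] w 0.0851 t 11.6
shift [0.0035 0.0013 0.1285] wz -0.018
```

Emit:
move_arm(
  commands=[
    {"tx": 0.0035,"ty": 0.001,"tz": 0.02,"wx": 0,"wy": 0,"wz": 0,"jaw": 1},
    {"tx": 0,"ty": 0,"tz": 0.04,"wx": 0,"wy": 0,"wz": 0,"jaw": 1},
    {"tx": 0,"ty": 0,"tz": 0.035,"wx": 0,"wy": 0,"wz": 0,"jaw": 1},
    {"tx": 0,"ty": 0,"tz": 0.02,"wx": 0,"wy": 0,"wz": 0,"jaw": 1},
    {"tx": 0,"ty": 0,"tz": 0.0135,"wx": 0,"wy": 0,"wz": 0,"jaw": 1},
    {"tx": 0,"ty": 0,"tz": 0,"wx": 0,"wy": 0,"wz": 0,"jaw": 1},
    {"tx": 0,"ty": 0,"tz": 0,"wx": 0,"wy": 0,"wz": 0,"jaw": 1},
  ],
)

```text
time_s: 12.3
ee_pos: [0.4967, 0.2053, 0.0903]
tcp_rot: [-0.0, 0.075, 0.997, -0.0]
ft_force: [0.0, 0.4, -0.1]
gripper_width: 0.0853
grip_force: 0.0
```

Emit:
move_arm(
  commands=[
    {"tx": 0,"ty": 0,"tz": 0,"wx": 0,"wy": 0,"wz": 0,"jaw": 0},
    {"tx": 0,"ty": 0,"tz": 0,"wx": 0,"wy": 0,"wz": 0,"jaw": 0},
    {"tx": 0,"ty": 0,"tz": 0,"wx": 0,"wy": 0,"wz": 0,"jaw": 0},
    {"tx": 0,"ty": 0,"tz": 0,"wx": 0,"wy": 0,"wz": 0,"jaw": 0},
    {"tx": 0,"ty": 0,"tz": 0,"wx": 0,"wy": 0,"wz": 0,"jaw": 0},
    {"tx": 0,"ty": 0,"tz": 0,"wx": 0,"wy": 0,"wz": 0,"jaw": 0},
    {"tx": 0,"ty": 0,"tz": 0,"wx": 0,"wy": 0,"wz": 0,"jaw": 0},
  ],
)

```text
time_s: 13.0
ee_pos: [0.4973, 0.2057, 0.0907]
tcp_rot: [0.001, 0.073, 0.997, 0.0]
ft_force: [-0.6, 1.1, 4.7]
gripper_width: 0.0306
grip_force: 39.8
```

Emit:
move_arm(
  commands=[
    {"tx": 0,"ty": 0,"tz": -0.02,"wx": 0,"wy": 0,"wz": 0,"jaw": 0},
    {"tx": 0,"ty": 0,"tz": -0.04,"wx": 0,"wy": 0,"wz": 0,"jaw": 0},
    {"tx": 0,"ty": 0,"tz": -0.045,"wx": 0,"wy": 0,"wz": 0,"jaw": 0},
    {"tx": 0,"ty": 0,"tz": -0.045,"wx": 0,"wy": 0,"wz": 0,"jaw": 0},
    {"tx": 0,"ty": 0,"tz": -0.03,"wx": 0,"wy": 0,"wz": 0,"jaw": 0},
    {"tx": 0,"ty": 0,"tz": 0,"wx": 0,"wy": 0,"wz": 0,"jaw": 0},
  ],
)

```text
time_s: 13.6
ee_pos: [0.4987, 0.2058, 0.2741]
tcp_rot: [0.003, 0.073, 0.997, 0.001]
ft_force: [1.0, -0.5, -3.1]
gripper_width: 0.0299
grip_force: 40.6
```

Emit:
move_arm(
  commands=[
    {"tx": -0.015,"ty": -0.018,"tz": 0,"wx": 0,"wy": 0,"wz": 0,"jaw": 0},
    {"tx": -0.027,"ty": -0.032,"tz": 0,"wx": 0,"wy": 0,"wz": 0,"jaw": 0},
    {"tx": -0.0335,"ty": -0.0365,"tz": 0,"wx": 0,"wy": 0,"wz": 0,"jaw": 0},
    {"tx": -0.0335,"ty": -0.0365,"tz": 0,"wx": 0,"wy": 0,"wz": 0,"jaw": 0},
    {"tx": -0.027,"ty": -0.034,"tz": 0,"wx": 0,"wy": 0,"wz": 0,"jaw": 0},
    {"tx": -0.0155,"ty": -0.022,"tz": 0,"wx": 0,"wy": 0,"wz": 0,"jaw": 0},
    {"tx": 0,"ty": 0,"tz": 0,"wx": 0,"wy": 0,"wz": 0,"jaw": 0},
    {"tx": 0,"ty": 0,"tz": 0,"wx": 0,"wy": 0,"wz": 0,"jaw": 0},
  ],
)

```text
time_s: 14.4
ee_pos: [0.6193, 0.0057, 0.2674]
tcp_rot: [-0.002, 0.074, 0.997, 0.0]
ft_force: [0.7, 1.2, -2.7]
gripper_width: 0.03
grip_force: 40.6
```

```bash
python3 - <<'E'
from h import *
from cell import sensors,eyes
go(sensors.sense(),.621,.0065,.092,3.01)
s=eyes.snapshot("scene");e=sensors.sense()["ee_pos"];d=e[2]-.0907
for z0,z1,r in((.02,.09,.033),(.096,.114,.0245)): print(neck([s],e[0],e[1],z0+d,z1+d,r))
E
```

```text
at [0.6193 0.0057 0.2674] yaw 2.993 tz axis [-0.005  0.001 -1.   ] j [-0.09  0.48  0.42  1.51  0.    0.05] w 0.03 t 14.4
shift [-0.0024  0.001   0.1754] wz -0.017
(array([0.6206, 0.0049]), 482, 0.0019)
(array([0.6163, 0.0105]), 136, 0.0027)
```

Emit:
move_arm(
  commands=[
    {"tx": 0,"ty": 0.001,"tz": 0.02,"wx": 0,"wy": 0,"wz": 0,"jaw": 0},
    {"tx": 0,"ty": 0,"tz": 0.04,"wx": 0,"wy": 0,"wz": 0,"jaw": 0},
    {"tx": 0,"ty": 0,"tz": 0.04,"wx": 0,"wy": 0,"wz": 0,"jaw": 0},
    {"tx": 0,"ty": 0,"tz": 0.035,"wx": 0,"wy": 0,"wz": 0,"jaw": 0},
    {"tx": 0,"ty": 0,"tz": 0.02,"wx": 0,"wy": 0,"wz": 0,"jaw": 0},
    {"tx": 0,"ty": 0,"tz": 0.013,"wx": 0,"wy": 0,"wz": 0,"jaw": 0},
    {"tx": 0,"ty": 0,"tz": 0.006,"wx": 0,"wy": 0,"wz": 0,"jaw": 0},
    {"tx": 0,"ty": 0,"tz": 0,"wx": 0,"wy": 0,"wz": 0,"jaw": 0},
  ],
)

```text
time_s: 15.25
ee_pos: [0.6201, 0.0078, 0.0959]
tcp_rot: [-0.0, 0.073, 0.997, -0.0]
ft_force: [-0.5, 0.1, -1.5]
gripper_width: 0.03
grip_force: 40.5
```

Emit:
move_arm(
  commands=[
    {"tx": 0,"ty": 0,"tz": 0.001,"wx": 0,"wy": 0,"wz": 0,"jaw": 0},
    {"tx": 0,"ty": 0,"tz": 0,"wx": 0,"wy": 0,"wz": 0,"jaw": 0},
  ],
)

```text
time_s: 15.45
ee_pos: [0.6216, 0.0071, 0.0965]
tcp_rot: [0.001, 0.073, 0.997, -0.0]
ft_force: [0.2, -0.4, -2.6]
gripper_width: 0.0305
grip_force: 40.5
```

Emit:
move_arm(
  commands=[
    {"tx": 0,"ty": 0,"tz": 0.003,"wx": 0,"wy": 0,"wz": 0,"jaw": 0},
    {"tx": 0,"ty": 0,"tz": 0.002,"wx": 0,"wy": 0,"wz": 0,"jaw": 0},
    {"tx": 0,"ty": 0,"tz": 0,"wx": 0,"wy": 0,"wz": 0,"jaw": 0},
  ],
)

```text
time_s: 15.75
ee_pos: [0.6212, 0.007, 0.0908]
tcp_rot: [0.001, 0.073, 0.997, -0.0]
ft_force: [0.4, -0.2, 0.5]
gripper_width: 0.0298
grip_force: 40.9
```

Emit:
move_arm(
  commands=[
    {"tx": 0,"ty": 0,"tz": 0,"wx": 0,"wy": 0,"wz": 0,"jaw": 1},
    {"tx": 0,"ty": 0,"tz": 0,"wx": 0,"wy": 0,"wz": 0,"jaw": 1},
    {"tx": 0,"ty": 0,"tz": 0,"wx": 0,"wy": 0,"wz": 0,"jaw": 1},
    {"tx": 0,"ty": 0,"tz": 0,"wx": 0,"wy": 0,"wz": 0,"jaw": 1},
    {"tx": 0,"ty": 0,"tz": 0,"wx": 0,"wy": 0,"wz": 0,"jaw": 1},
    {"tx": 0,"ty": 0,"tz": -0.04,"wx": 0,"wy": 0,"wz": 0,"jaw": 1},
    {"tx": 0,"ty": 0,"tz": -0.045,"wx": 0,"wy": 0,"wz": 0,"jaw": 1},
    {"tx": 0,"ty": 0,"tz": -0.045,"wx": 0,"wy": 0,"wz": 0,"jaw": 1},
  ],
)

```text
time_s: 16.55
ee_pos: [0.6198, 0.0072, 0.2211]
tcp_rot: [-0.001, 0.073, 0.997, -0.0]
ft_force: [1.7, 0.7, 0.7]
gripper_width: 0.0852
grip_force: 0.0
```

```bash
python3 - <<'E'
from h import *
from cell import sensors,eyes
go(sensors.sense(),.4855,.3724,.22,3.01)
s=eyes.snapshot("scene")
clusters(s,.118,.19);print(neck([s],.6206,.005,.122,.149,.0155),neck([s],.4855,.3724,.116,.143,.0155))
E
```

```text
at [0.6198 0.0072 0.2211] yaw 2.995 tz axis [-0.001  0.    -1.   ] j [-0.09  0.47  0.28  1.38 -0.    0.06] w 0.0852 t 16.55
shift [0.1863 0.3417 0.0013] wz -0.015
px [333. 126.] n 237 zmax 0.170 box [ 0.688 -0.401] [ 0.72  -0.281] topmean [ 0.715 -0.336  0.165] 14
px [401. 134.] n 156 zmax 0.175 box [ 0.44  -0.406] [ 0.475 -0.367] topmean [ 0.458 -0.387  0.169] 25
px [339. 147.] n 138 zmax 0.155 box [ 0.561 -0.208] [ 0.612 -0.163] topmean [ 0.585 -0.19   0.151] 37
px [362. 153.] n 154 zmax 0.154 box [ 0.474 -0.207] [ 0.52  -0.158] topmean [ 0.5   -0.189  0.15 ] 43
px [295. 162.] n 226 zmax 0.181 box [ 0.596 -0.009] [0.641 0.034] topmean [0.617 0.001 0.176] 18
px [346. 173.] n 235 zmax 0.180 box [ 0.424 -0.029] [0.468 0.012] topmean [ 0.446 -0.011  0.175] 23
px [264. 187.] n 304 zmax 0.177 box [0.564 0.178] [0.61  0.222] topmean [0.588 0.195 0.174] 55
px [248. 226.] n 296 zmax 0.174 box [0.466 0.356] [0.502 0.393] topmean [0.484 0.373 0.17 ] 33
(array([0.6214, 0.0086]), 104, 0.0028) (array([0.4859, 0.373 ]), 161, 0.0021)
```

Emit:
move_arm(
  commands=[
    {"tx": 0.0233,"ty": 0.0427,"tz": 0,"wx": 0,"wy": 0,"wz": 0,"jaw": 1},
    {"tx": 0.0233,"ty": 0.0427,"tz": 0,"wx": 0,"wy": 0,"wz": 0,"jaw": 1},
    {"tx": 0.0233,"ty": 0.0427,"tz": 0,"wx": 0,"wy": 0,"wz": 0,"jaw": 1},
    {"tx": 0.0233,"ty": 0.0427,"tz": 0,"wx": 0,"wy": 0,"wz": 0,"jaw": 1},
    {"tx": 0.0233,"ty": 0.0427,"tz": 0,"wx": 0,"wy": 0,"wz": 0,"jaw": 1},
    {"tx": 0.0233,"ty": 0.0427,"tz": 0,"wx": 0,"wy": 0,"wz": 0,"jaw": 1},
    {"tx": 0.0233,"ty": 0.0427,"tz": 0,"wx": 0,"wy": 0,"wz": 0,"jaw": 1},
    {"tx": 0.0233,"ty": 0.0427,"tz": 0,"wx": 0,"wy": 0,"wz": 0,"jaw": 1},
  ],
)

```text
time_s: 17.4
ee_pos: [0.4852, 0.3741, 0.22]
tcp_rot: [0.0, 0.073, 0.997, 0.0]
ft_force: [1.1, 0.3, 0.5]
gripper_width: 0.0854
grip_force: 0.0
```

Emit:
move_arm(
  commands=[
    {"tx": 0,"ty": 0,"tz": 0,"wx": 0,"wy": 0,"wz": 0,"jaw": 1},
    {"tx": 0,"ty": 0,"tz": 0,"wx": 0,"wy": 0,"wz": 0,"jaw": 1},
  ],
)

```text
time_s: 17.6
ee_pos: [0.4854, 0.3733, 0.2197]
tcp_rot: [0.0, 0.072, 0.997, -0.0]
ft_force: [0.4, -0.2, -0.3]
gripper_width: 0.0856
grip_force: 0.0
```

```bash
python3 - <<'E'
from h import *
from cell import sensors,eyes
go(sensors.sense(),.4857,.3726,.085,3.01)
E
```

```text
at [0.4854 0.3733 0.2197] yaw 2.997 tz axis [ 0.    -0.001 -1.   ] j [ 0.55  0.46  0.25  1.37 -0.    0.7 ] w 0.0856 t 17.6
shift [-0.0004 -0.0005  0.1347] wz -0.013
```

Emit:
move_arm(
  commands=[
    {"tx": 0,"ty": 0,"tz": 0.02,"wx": 0,"wy": 0,"wz": 0,"jaw": 1},
    {"tx": 0,"ty": 0,"tz": 0.04,"wx": 0,"wy": 0,"wz": 0,"jaw": 1},
    {"tx": 0,"ty": 0,"tz": 0.04,"wx": 0,"wy": 0,"wz": 0,"jaw": 1},
    {"tx": 0,"ty": 0,"tz": 0.02,"wx": 0,"wy": 0,"wz": 0,"jaw": 1},
    {"tx": 0,"ty": 0,"tz": 0.0145,"wx": 0,"wy": 0,"wz": 0,"jaw": 1},
    {"tx": 0,"ty": 0,"tz": 0,"wx": 0,"wy": 0,"wz": 0,"jaw": 1},
    {"tx": 0,"ty": 0,"tz": 0,"wx": 0,"wy": 0,"wz": 0,"jaw": 1},
  ],
)

```text
time_s: 18.3
ee_pos: [0.4867, 0.3711, 0.0859]
tcp_rot: [0.0, 0.074, 0.997, -0.0]
ft_force: [0.7, 0.3, 0.7]
gripper_width: 0.0857
grip_force: 0.0
```

Emit:
move_arm(
  commands=[
    {"tx": 0,"ty": 0,"tz": 0,"wx": 0,"wy": 0,"wz": 0,"jaw": 0},
    {"tx": 0,"ty": 0,"tz": 0,"wx": 0,"wy": 0,"wz": 0,"jaw": 0},
    {"tx": 0,"ty": 0,"tz": 0,"wx": 0,"wy": 0,"wz": 0,"jaw": 0},
    {"tx": 0,"ty": 0,"tz": 0,"wx": 0,"wy": 0,"wz": 0,"jaw": 0},
    {"tx": 0,"ty": 0,"tz": 0,"wx": 0,"wy": 0,"wz": 0,"jaw": 0},
    {"tx": 0,"ty": 0,"tz": 0,"wx": 0,"wy": 0,"wz": 0,"jaw": 0},
    {"tx": 0,"ty": 0,"tz": 0,"wx": 0,"wy": 0,"wz": 0,"jaw": 0},
  ],
)

```text
time_s: 19.0
ee_pos: [0.4866, 0.3728, 0.0863]
tcp_rot: [0.001, 0.073, 0.997, 0.0]
ft_force: [-0.8, -0.1, 5.6]
gripper_width: 0.0298
grip_force: 40.1
```

Emit:
move_arm(
  commands=[
    {"tx": 0,"ty": 0,"tz": -0.02,"wx": 0,"wy": 0,"wz": 0,"jaw": 0},
    {"tx": 0,"ty": 0,"tz": -0.04,"wx": 0,"wy": 0,"wz": 0,"jaw": 0},
    {"tx": 0,"ty": 0,"tz": -0.045,"wx": 0,"wy": 0,"wz": 0,"jaw": 0},
    {"tx": 0,"ty": 0,"tz": -0.045,"wx": 0,"wy": 0,"wz": 0,"jaw": 0},
    {"tx": 0,"ty": 0,"tz": -0.035,"wx": 0,"wy": 0,"wz": 0,"jaw": 0},
    {"tx": 0,"ty": 0,"tz": 0,"wx": 0,"wy": 0,"wz": 0,"jaw": 0},
    {"tx": -0.005,"ty": -0.018,"tz": 0,"wx": 0,"wy": 0,"wz": 0,"jaw": 0},
    {"tx": -0.01,"ty": -0.034,"tz": 0,"wx": 0,"wy": 0,"wz": 0,"jaw": 0},
  ],
)

```text
time_s: 19.8
ee_pos: [0.492, 0.3194, 0.2671]
tcp_rot: [-0.002, 0.072, 0.997, -0.001]
ft_force: [1.0, -0.4, -4.1]
gripper_width: 0.0299
grip_force: 40.9
```

Emit:
move_arm(
  commands=[
    {"tx": -0.012,"ty": -0.042,"tz": 0,"wx": 0,"wy": 0,"wz": 0,"jaw": 0},
    {"tx": -0.012,"ty": -0.042,"tz": 0,"wx": 0,"wy": 0,"wz": 0,"jaw": 0},
    {"tx": -0.012,"ty": -0.042,"tz": 0,"wx": 0,"wy": 0,"wz": 0,"jaw": 0},
    {"tx": -0.012,"ty": -0.042,"tz": 0,"wx": 0,"wy": 0,"wz": 0,"jaw": 0},
    {"tx": -0.012,"ty": -0.042,"tz": 0,"wx": 0,"wy": 0,"wz": 0,"jaw": 0},
    {"tx": -0.012,"ty": -0.042,"tz": 0,"wx": 0,"wy": 0,"wz": 0,"jaw": 0},
    {"tx": -0.01,"ty": -0.036,"tz": 0,"wx": 0,"wy": 0,"wz": 0,"jaw": 0},
    {"tx": -0.007,"ty": -0.024,"tz": 0,"wx": 0,"wy": 0,"wz": 0,"jaw": 0},
  ],
)

```text
time_s: 20.6
ee_pos: [0.5341, -0.0056, 0.2672]
tcp_rot: [-0.003, 0.075, 0.997, -0.0]
ft_force: [-0.3, 0.5, -5.5]
gripper_width: 0.0304
grip_force: 41.0
```

Emit:
move_arm(
  commands=[
    {"tx": 0,"ty": 0,"tz": 0,"wx": 0,"wy": 0,"wz": 0,"jaw": 0},
    {"tx": 0,"ty": 0,"tz": 0,"wx": 0,"wy": 0,"wz": 0,"jaw": 0},
    {"tx": 0,"ty": 0,"tz": 0,"wx": 0,"wy": 0,"wz": 0,"jaw": 0},
  ],
)

```text
time_s: 20.9
ee_pos: [0.5346, -0.0021, 0.2689]
tcp_rot: [-0.002, 0.073, 0.997, 0.0]
ft_force: [0.2, 0.5, -4.1]
gripper_width: 0.0299
grip_force: 41.1
```

```bash
python3 - <<'E'
from h import *
from cell import sensors,eyes
go(sensors.sense(),.5364,-.003,.0925,3.01)
s=eyes.snapshot("scene");e=sensors.sense()["ee_pos"];d=e[2]-.0863
for z0,z1,r in((.02,.085,.033),(.09,.108,.0245)): print(neck([s],e[0],e[1],z0+d,z1+d,r))
E
```

```text
at [ 0.5346 -0.0021  0.2689] yaw 2.996 tz axis [-0.003  0.001 -1.   ] j [-0.12  0.29  0.13  1.42  0.    0.02] w 0.0299 t 20.9
shift [-0.0025 -0.0007  0.1764] wz -0.014
(array([ 0.5351, -0.0032]), 471, 0.0017)
(array([0.5305, 0.0028]), 145, 0.0027)
```

Emit:
move_arm(
  commands=[
    {"tx": -0.001,"ty": -0.001,"tz": 0.02,"wx": 0,"wy": 0,"wz": 0,"jaw": 0},
    {"tx": 0,"ty": 0,"tz": 0.04,"wx": 0,"wy": 0,"wz": 0,"jaw": 0},
    {"tx": 0,"ty": 0,"tz": 0.04,"wx": 0,"wy": 0,"wz": 0,"jaw": 0},
    {"tx": 0,"ty": 0,"tz": 0.035,"wx": 0,"wy": 0,"wz": 0,"jaw": 0},
    {"tx": 0,"ty": 0,"tz": 0.02,"wx": 0,"wy": 0,"wz": 0,"jaw": 0},
    {"tx": 0,"ty": 0,"tz": 0.014,"wx": 0,"wy": 0,"wz": 0,"jaw": 0},
    {"tx": 0,"ty": 0,"tz": 0.006,"wx": 0,"wy": 0,"wz": 0,"jaw": 0},
    {"tx": 0,"ty": 0,"tz": 0,"wx": 0,"wy": 0,"wz": 0,"jaw": 0},
  ],
)

```text
time_s: 21.75
ee_pos: [0.5357, -0.0032, 0.0948]
tcp_rot: [-0.001, 0.073, 0.997, 0.0]
ft_force: [0.1, 0.5, -4.1]
gripper_width: 0.0298
grip_force: 41.0
```

Emit:
move_arm(
  commands=[
    {"tx": 0,"ty": 0,"tz": 0,"wx": 0,"wy": 0,"wz": 0,"jaw": 0},
    {"tx": 0,"ty": 0,"tz": 0,"wx": 0,"wy": 0,"wz": 0,"jaw": 0},
  ],
)

```text
time_s: 21.95
ee_pos: [0.5376, -0.0041, 0.0968]
tcp_rot: [0.001, 0.073, 0.997, -0.0]
ft_force: [0.2, -0.0, -4.0]
gripper_width: 0.03
grip_force: 41.0
```

Emit:
move_arm(
  commands=[
    {"tx": 0,"ty": 0,"tz": 0.003,"wx": 0,"wy": 0,"wz": 0,"jaw": 0},
    {"tx": 0,"ty": 0,"tz": 0.0015,"wx": 0,"wy": 0,"wz": 0,"jaw": 0},
    {"tx": 0,"ty": 0,"tz": 0,"wx": 0,"wy": 0,"wz": 0,"jaw": 0},
  ],
)

```text
time_s: 22.25
ee_pos: [0.5376, -0.0042, 0.0923]
tcp_rot: [0.001, 0.073, 0.997, 0.0]
ft_force: [0.0, 0.7, 3.6]
gripper_width: 0.0298
grip_force: 41.6
```

Emit:
move_arm(
  commands=[
    {"tx": 0,"ty": 0,"tz": 0,"wx": 0,"wy": 0,"wz": 0,"jaw": 1},
    {"tx": 0,"ty": 0,"tz": 0,"wx": 0,"wy": 0,"wz": 0,"jaw": 1},
    {"tx": 0,"ty": 0,"tz": 0,"wx": 0,"wy": 0,"wz": 0,"jaw": 1},
    {"tx": 0,"ty": 0,"tz": 0,"wx": 0,"wy": 0,"wz": 0,"jaw": 1},
    {"tx": 0,"ty": 0,"tz": 0,"wx": 0,"wy": 0,"wz": 0,"jaw": 1},
    {"tx": 0,"ty": 0,"tz": -0.04,"wx": 0,"wy": 0,"wz": 0,"jaw": 1},
    {"tx": 0,"ty": 0,"tz": -0.045,"wx": 0,"wy": 0,"wz": 0,"jaw": 1},
    {"tx": 0,"ty": 0,"tz": -0.045,"wx": 0,"wy": 0,"wz": 0,"jaw": 1},
  ],
)

```text
time_s: 23.05
ee_pos: [0.5358, -0.0041, 0.2222]
tcp_rot: [-0.001, 0.073, 0.997, -0.0]
ft_force: [0.9, -0.9, -0.2]
gripper_width: 0.0854
grip_force: 0.0
```

```bash
python3 - <<'E'
from h import *
from cell import sensors,eyes
go(sensors.sense(),.4593,-.3919,.22,3.01)
s=eyes.snapshot("scene")
clusters(s,.118,.19);print(neck([s],.537,-.004,.122,.149,.0155),neck([s],.459,-.392,.132,.165,.0165))
E
```

```text
at [ 0.5358 -0.0041  0.2222] yaw 2.995 tz axis [-0.001  0.    -1.   ] j [-0.13  0.29  0.02  1.3  -0.    0.02] w 0.0854 t 23.05
shift [ 0.019  -0.3949  0.0023] wz -0.015
px [334. 127.] n 203 zmax 0.165 box [ 0.691 -0.398] [ 0.72  -0.278] topmean [ 0.711 -0.344  0.16 ] 12
px [401. 134.] n 155 zmax 0.173 box [ 0.437 -0.403] [ 0.475 -0.367] topmean [ 0.457 -0.387  0.168] 29
px [339. 147.] n 145 zmax 0.153 box [ 0.56  -0.207] [ 0.606 -0.165] topmean [ 0.587 -0.191  0.15 ] 40
px [362. 153.] n 148 zmax 0.154 box [ 0.475 -0.208] [ 0.519 -0.162] topmean [ 0.499 -0.188  0.15 ] 41
px [295. 162.] n 226 zmax 0.182 box [ 0.595 -0.011] [0.64  0.032] topmean [0.615 0.002 0.177] 15
px [320. 167.] n 224 zmax 0.181 box [ 0.51  -0.019] [0.559 0.021] topmean [ 0.535 -0.003  0.176] 15
px [346. 173.] n 233 zmax 0.182 box [ 0.425 -0.03 ] [0.467 0.013] topmean [ 0.445 -0.012  0.177] 18
px [263. 187.] n 308 zmax 0.178 box [0.565 0.178] [0.607 0.22 ] topmean [0.588 0.195 0.174] 53
(array([ 0.5372, -0.0038]), 102, 0.0025) (array([ 0.46  , -0.3922]), 83, 0.0023)
```

Emit:
move_arm(
  commands=[
    {"tx": 0.0024,"ty": -0.049,"tz": 0,"wx": 0,"wy": 0,"wz": 0,"jaw": 1},
    {"tx": 0.0024,"ty": -0.049,"tz": 0,"wx": 0,"wy": 0,"wz": 0,"jaw": 1},
    {"tx": 0.0024,"ty": -0.049,"tz": 0,"wx": 0,"wy": 0,"wz": 0,"jaw": 1},
    {"tx": 0.0024,"ty": -0.049,"tz": 0,"wx": 0,"wy": 0,"wz": 0,"jaw": 1},
    {"tx": 0.0024,"ty": -0.049,"tz": 0,"wx": 0,"wy": 0,"wz": 0,"jaw": 1},
    {"tx": 0.0024,"ty": -0.049,"tz": 0,"wx": 0,"wy": 0,"wz": 0,"jaw": 1},
    {"tx": 0.0024,"ty": -0.049,"tz": 0,"wx": 0,"wy": 0,"wz": 0,"jaw": 1},
    {"tx": 0.0024,"ty": -0.049,"tz": 0,"wx": 0,"wy": 0,"wz": 0,"jaw": 1},
  ],
)

```text
time_s: 23.9
ee_pos: [0.4595, -0.3911, 0.2209]
tcp_rot: [0.0, 0.073, 0.997, -0.0]
ft_force: [0.8, -0.8, 1.2]
gripper_width: 0.0855
grip_force: 0.0
```

Emit:
move_arm(
  commands=[
    {"tx": 0,"ty": -0.002,"tz": 0,"wx": 0,"wy": 0,"wz": 0,"jaw": 1},
    {"tx": 0,"ty": 0,"tz": 0,"wx": 0,"wy": 0,"wz": 0,"jaw": 1},
  ],
)

```text
time_s: 24.1
ee_pos: [0.4593, -0.3922, 0.2203]
tcp_rot: [-0.0, 0.075, 0.997, 0.0]
ft_force: [-0.3, -0.0, 0.5]
gripper_width: 0.0855
grip_force: 0.0
```

```bash
python3 - <<'E'
from h import *
from cell import sensors,eyes
go(sensors.sense(),.4595,-.392,.102,3.01)
E
```

```text
at [ 0.4593 -0.3922  0.2203] yaw 2.992 tz axis [-0.     0.001 -1.   ] j [-0.81  0.44  0.22  1.36  0.   -0.66] w 0.0855 t 24.1
shift [-2.000e-04  1.000e-04  1.183e-01] wz -0.018
```

Emit:
move_arm(
  commands=[
    {"tx": 0,"ty": 0,"tz": 0.02,"wx": 0,"wy": 0,"wz": 0,"jaw": 1},
    {"tx": 0,"ty": 0,"tz": 0.04,"wx": 0,"wy": 0,"wz": 0,"jaw": 1},
    {"tx": 0,"ty": 0,"tz": 0.035,"wx": 0,"wy": 0,"wz": 0,"jaw": 1},
    {"tx": 0,"ty": 0,"tz": 0.023,"wx": 0,"wy": 0,"wz": 0,"jaw": 1},
    {"tx": 0,"ty": 0,"tz": 0,"wx": 0,"wy": 0,"wz": 0,"jaw": 1},
    {"tx": 0,"ty": 0,"tz": 0,"wx": 0,"wy": 0,"wz": 0,"jaw": 1},
  ],
)

```text
time_s: 24.7
ee_pos: [0.4603, -0.3897, 0.1036]
tcp_rot: [-0.0, 0.072, 0.997, 0.0]
ft_force: [0.1, -0.4, 0.9]
gripper_width: 0.0853
grip_force: 0.0
```

Emit:
move_arm(
  commands=[
    {"tx": 0,"ty": 0,"tz": 0,"wx": 0,"wy": 0,"wz": 0,"jaw": 0},
    {"tx": 0,"ty": 0,"tz": 0,"wx": 0,"wy": 0,"wz": 0,"jaw": 0},
    {"tx": 0,"ty": 0,"tz": 0,"wx": 0,"wy": 0,"wz": 0,"jaw": 0},
    {"tx": 0,"ty": 0,"tz": 0,"wx": 0,"wy": 0,"wz": 0,"jaw": 0},
    {"tx": 0,"ty": 0,"tz": 0,"wx": 0,"wy": 0,"wz": 0,"jaw": 0},
    {"tx": 0,"ty": 0,"tz": 0,"wx": 0,"wy": 0,"wz": 0,"jaw": 0},
    {"tx": 0,"ty": 0,"tz": 0,"wx": 0,"wy": 0,"wz": 0,"jaw": 0},
  ],
)

```text
time_s: 25.4
ee_pos: [0.4605, -0.3917, 0.1043]
tcp_rot: [0.001, 0.073, 0.997, -0.001]
ft_force: [0.2, 0.6, 6.3]
gripper_width: 0.0341
grip_force: 40.3
```

Emit:
move_arm(
  commands=[
    {"tx": 0,"ty": 0,"tz": -0.02,"wx": 0,"wy": 0,"wz": 0,"jaw": 0},
    {"tx": 0,"ty": 0,"tz": -0.04,"wx": 0,"wy": 0,"wz": 0,"jaw": 0},
    {"tx": 0,"ty": 0,"tz": -0.045,"wx": 0,"wy": 0,"wz": 0,"jaw": 0},
    {"tx": 0,"ty": 0,"tz": -0.045,"wx": 0,"wy": 0,"wz": 0,"jaw": 0},
    {"tx": 0,"ty": 0,"tz": -0.045,"wx": 0,"wy": 0,"wz": 0,"jaw": 0},
    {"tx": 0,"ty": 0,"tz": -0.02,"wx": 0,"wy": 0,"wz": 0,"jaw": 0},
    {"tx": 0,"ty": 0,"tz": 0,"wx": 0,"wy": 0,"wz": 0,"jaw": 0},
  ],
)

```text
time_s: 26.1
ee_pos: [0.4609, -0.3923, 0.3211]
tcp_rot: [0.002, 0.073, 0.997, -0.002]
ft_force: [0.9, -0.4, -4.0]
gripper_width: 0.0339
grip_force: 40.9
```

Emit:
move_arm(
  commands=[
    {"tx": 0.0033,"ty": 0.018,"tz": 0,"wx": 0,"wy": 0,"wz": 0,"jaw": 0},
    {"tx": 0.0033,"ty": 0.034,"tz": 0,"wx": 0,"wy": 0,"wz": 0,"jaw": 0},
    {"tx": 0.0033,"ty": 0.045,"tz": 0,"wx": 0,"wy": 0,"wz": 0,"jaw": 0},
    {"tx": 0.0033,"ty": 0.045,"tz": 0,"wx": 0,"wy": 0,"wz": 0,"jaw": 0},
    {"tx": 0.0033,"ty": 0.045,"tz": 0,"wx": 0,"wy": 0,"wz": 0,"jaw": 0},
    {"tx": 0.0033,"ty": 0.045,"tz": 0,"wx": 0,"wy": 0,"wz": 0,"jaw": 0},
    {"tx": 0.0033,"ty": 0.045,"tz": 0,"wx": 0,"wy": 0,"wz": 0,"jaw": 0},
    {"tx": 0.0033,"ty": 0.045,"tz": 0,"wx": 0,"wy": 0,"wz": 0,"jaw": 0},
  ],
)

```text
time_s: 26.9
ee_pos: [0.4794, -0.0666, 0.3153]
tcp_rot: [-0.002, 0.074, 0.997, 0.0]
ft_force: [1.2, 0.6, -3.0]
gripper_width: 0.0344
grip_force: 41.1
```

```bash
python3 - <<'E'
from h import *
from cell import sensors,eyes
go(sensors.sense(),.4994,.205,.111,3.01)
E
```

```text
at [ 0.4794 -0.0666  0.3153] yaw 2.994 tz axis [-0.004  0.001 -1.   ] j [-0.27  0.19  0.12  1.51 -0.   -0.12] w 0.0344 t 26.9
shift [0.0192 0.2715 0.2045] wz -0.016
```

Emit:
move_arm(
  commands=[
    {"tx": 0.0028,"ty": 0.045,"tz": 0,"wx": 0,"wy": 0,"wz": 0,"jaw": 0},
    {"tx": 0.0028,"ty": 0.045,"tz": 0,"wx": 0,"wy": 0,"wz": 0,"jaw": 0},
    {"tx": 0.0028,"ty": 0.045,"tz": 0,"wx": 0,"wy": 0,"wz": 0,"jaw": 0},
    {"tx": 0.0028,"ty": 0.045,"tz": 0,"wx": 0,"wy": 0,"wz": 0,"jaw": 0},
    {"tx": 0.0028,"ty": 0.045,"tz": 0,"wx": 0,"wy": 0,"wz": 0,"jaw": 0},
    {"tx": 0.0028,"ty": 0.032,"tz": 0,"wx": 0,"wy": 0,"wz": 0,"jaw": 0},
    {"tx": 0.0025,"ty": 0.015,"tz": 0,"wx": 0,"wy": 0,"wz": 0,"jaw": 0},
    {"tx": 0,"ty": 0,"tz": 0,"wx": 0,"wy": 0,"wz": 0,"jaw": 0},
  ],
)

```text
time_s: 27.7
ee_pos: [0.5004, 0.2045, 0.3155]
tcp_rot: [-0.002, 0.072, 0.997, -0.001]
ft_force: [-0.1, -0.6, -2.9]
gripper_width: 0.0341
grip_force: 41.3
```

Emit:
move_arm(
  commands=[
    {"tx": 0,"ty": 0,"tz": 0,"wx": 0,"wy": 0,"wz": 0,"jaw": 0},
    {"tx": 0,"ty": 0,"tz": 0,"wx": 0,"wy": 0,"wz": 0,"jaw": 0},
  ],
)

```text
time_s: 27.9
ee_pos: [0.5014, 0.2018, 0.3175]
tcp_rot: [-0.0, 0.074, 0.997, -0.001]
ft_force: [0.2, -1.0, -3.3]
gripper_width: 0.0345
grip_force: 41.3
```

```bash
python3 - <<'E'
from h import *
from cell import sensors,eyes
go(sensors.sense(),.4994,.205,.111,3.01)
s=eyes.snapshot("scene");e=sensors.sense()["ee_pos"];d=e[2]-.1043
for z0,z1,r in((.005,.085,.033),(.09,.108,.0245),(.114,.128,.0155)): print(neck([s],e[0],e[1],z0+d,z1+d,r))
E
```

```text
at [0.5014 0.2018 0.3175] yaw 2.993 tz axis [-0.001 -0.001 -1.   ] j [ 0.27  0.31  0.29  1.55 -0.    0.41] w 0.0345 t 27.9
shift [0.0023 0.0031 0.2065] wz -0.017
(array([0.5005, 0.2011]), 746, 0.0015)
(array([0.4963, 0.2071]), 191, 0.0027)
(array([0.4974, 0.2047]), 102, 0.0024)
```

Emit:
move_arm(
  commands=[
    {"tx": 0.002,"ty": 0.003,"tz": 0.02,"wx": 0,"wy": 0,"wz": 0,"jaw": 0},
    {"tx": 0,"ty": 0,"tz": 0.04,"wx": 0,"wy": 0,"wz": 0,"jaw": 0},
    {"tx": 0,"ty": 0,"tz": 0.045,"wx": 0,"wy": 0,"wz": 0,"jaw": 0},
    {"tx": 0,"ty": 0,"tz": 0.04,"wx": 0,"wy": 0,"wz": 0,"jaw": 0},
    {"tx": 0,"ty": 0,"tz": 0.03,"wx": 0,"wy": 0,"wz": 0,"jaw": 0},
    {"tx": 0,"ty": 0,"tz": 0.018,"wx": 0,"wy": 0,"wz": 0,"jaw": 0},
    {"tx": 0,"ty": 0,"tz": 0.008,"wx": 0,"wy": 0,"wz": 0,"jaw": 0},
    {"tx": 0,"ty": 0,"tz": 0,"wx": 0,"wy": 0,"wz": 0,"jaw": 0},
  ],
)

```text
time_s: 28.75
ee_pos: [0.4994, 0.2054, 0.1163]
tcp_rot: [-0.001, 0.074, 0.997, -0.0]
ft_force: [0.3, -0.9, -4.4]
gripper_width: 0.0339
grip_force: 41.1
```

Emit:
move_arm(
  commands=[
    {"tx": 0,"ty": 0,"tz": 0,"wx": 0,"wy": 0,"wz": 0,"jaw": 0},
    {"tx": 0,"ty": 0,"tz": 0,"wx": 0,"wy": 0,"wz": 0,"jaw": 0},
  ],
)

```text
time_s: 28.95
ee_pos: [0.5015, 0.2066, 0.1187]
tcp_rot: [0.002, 0.073, 0.997, 0.0]
ft_force: [-0.8, 0.1, -2.8]
gripper_width: 0.0341
grip_force: 41.1
```

Emit:
move_arm(
  commands=[
    {"tx": 0,"ty": 0,"tz": 0.004,"wx": 0,"wy": 0,"wz": 0,"jaw": 0},
    {"tx": 0,"ty": 0,"tz": 0.003,"wx": 0,"wy": 0,"wz": 0,"jaw": 0},
    {"tx": 0,"ty": 0,"tz": 0.001,"wx": 0,"wy": 0,"wz": 0,"jaw": 0},
    {"tx": 0,"ty": 0,"tz": 0,"wx": 0,"wy": 0,"wz": 0,"jaw": 0},
  ],
)

```text
time_s: 29.35
ee_pos: [0.5008, 0.2068, 0.1104]
tcp_rot: [0.001, 0.073, 0.997, 0.0]
ft_force: [-0.4, -0.2, 4.5]
gripper_width: 0.034
grip_force: 41.9
```

Emit:
move_arm(
  commands=[
    {"tx": 0,"ty": 0,"tz": 0,"wx": 0,"wy": 0,"wz": 0,"jaw": 1},
    {"tx": 0,"ty": 0,"tz": 0,"wx": 0,"wy": 0,"wz": 0,"jaw": 1},
    {"tx": 0,"ty": 0,"tz": 0,"wx": 0,"wy": 0,"wz": 0,"jaw": 1},
    {"tx": 0,"ty": 0,"tz": 0,"wx": 0,"wy": 0,"wz": 0,"jaw": 1},
    {"tx": 0,"ty": 0,"tz": 0,"wx": 0,"wy": 0,"wz": 0,"jaw": 1},
    {"tx": 0,"ty": 0,"tz": -0.04,"wx": 0,"wy": 0,"wz": 0,"jaw": 1},
    {"tx": 0,"ty": 0,"tz": -0.045,"wx": 0,"wy": 0,"wz": 0,"jaw": 1},
    {"tx": 0,"ty": 0,"tz": -0.045,"wx": 0,"wy": 0,"wz": 0,"jaw": 1},
  ],
)

```text
time_s: 30.15
ee_pos: [0.4994, 0.2062, 0.2401]
tcp_rot: [-0.001, 0.073, 0.997, -0.0]
ft_force: [1.2, 0.3, -1.1]
gripper_width: 0.0855
grip_force: 0.0
```

Emit:
move_arm(
  commands=[
    {"tx": 0.04,"ty": 0.02,"tz": 0,"wx": 0,"wy": 0,"wz": 0,"jaw": 1},
    {"tx": 0.04,"ty": 0.02,"tz": 0,"wx": 0,"wy": 0,"wz": 0,"jaw": 1},
    {"tx": 0,"ty": 0,"tz": 0,"wx": 0,"wy": 0,"wz": 0,"jaw": 1},
    {"tx": 0,"ty": 0,"tz": 0,"wx": 0,"wy": 0,"wz": 0,"jaw": 1},
  ],
)

```text
time_s: 30.55
ee_pos: [0.4263, 0.2581, 0.2392]
tcp_rot: [0.0, 0.072, 0.997, -0.0]
ft_force: [-0.4, -0.2, -0.8]
gripper_width: 0.0853
grip_force: 0.0
```

```bash
python3 - <<'E'
from h import *
from cell import sensors,eyes
go(sensors.sense(),.4994,.205,.111,3.01)
ims=[]
for n in("scene","top"):
    s=eyes.snapshot(n);print(n);clusters(s,.118,.19)
    a,b=((100,230) if n=="scene" else (140,210)); ims.append(cv2.resize(s["img"][a:a+160,b:b+210][:,:,::-1],(400,400),interpolation=cv2.INTER_CUBIC))
cv2.imwrite("pics/f.png",np.hstack(ims))
E
```

```text
at [0.4263 0.2581 0.2392] yaw 2.997 tz axis [ 0.001 -0.    -1.   ] j [ 0.42  0.21 -0.04  1.31 -0.    0.56] w 0.0853 t 30.55
shift [-0.0799 -0.042   0.1283] wz -0.013
scene
px [334. 126.] n 233 zmax 0.168 box [ 0.689 -0.395] [ 0.72  -0.279] topmean [ 0.714 -0.335  0.163] 25
px [339. 147.] n 138 zmax 0.156 box [ 0.564 -0.208] [ 0.611 -0.162] topmean [ 0.587 -0.19   0.151] 29
px [362. 153.] n 151 zmax 0.154 box [ 0.474 -0.206] [ 0.518 -0.159] topmean [ 0.5   -0.189  0.15 ] 39
px [295. 162.] n 230 zmax 0.182 box [ 0.595 -0.009] [0.641 0.034] topmean [0.617 0.    0.176] 16
px [320. 167.] n 227 zmax 0.182 box [ 0.511 -0.02 ] [0.558 0.022] topmean [ 0.537 -0.003  0.177] 10
px [346. 173.] n 235 zmax 0.180 box [ 0.426 -0.031] [0.471 0.016] topmean [ 0.446 -0.011  0.175] 22
px [264. 187.] n 303 zmax 0.177 box [0.564 0.179] [0.613 0.22 ] topmean [0.588 0.195 0.173] 56
px [286. 197.] n 330 zmax 0.180 box [0.472 0.192] [0.519 0.237] topmean [0.498 0.21  0.174] 47
top
px [457. 134.] n 472 zmax 0.168 box [ 0.692 -0.413] [ 0.72  -0.283] topmean [ 0.714 -0.343  0.164] 46
px [318. 166.] n 278 zmax 0.182 box [ 0.597 -0.017] [0.635 0.031] topmean [0.617 0.    0.176] 48
px [243. 176.] n 300 zmax 0.179 box [0.564 0.17 ] [0.61  0.218] topmean [0.588 0.193 0.174] 101
px [395. 181.] n 241 zmax 0.156 box [ 0.563 -0.213] [ 0.61  -0.168] topmean [ 0.586 -0.192  0.151] 71
px [321. 199.] n 269 zmax 0.182 box [ 0.512 -0.028] [0.556 0.02 ] topmean [ 0.537 -0.008  0.177] 30
px [236. 211.] n 304 zmax 0.182 box [0.475 0.182] [0.521 0.23 ] topmean [0.497 0.208 0.176] 49
px [395. 215.] n 235 zmax 0.155 box [ 0.474 -0.211] [ 0.522 -0.164] topmean [ 0.499 -0.19   0.151] 76
px [325. 233.] n 283 zmax 0.180 box [ 0.425 -0.037] [0.473 0.01 ] topmean [ 0.446 -0.013  0.176] 49
```

View pics/f.png

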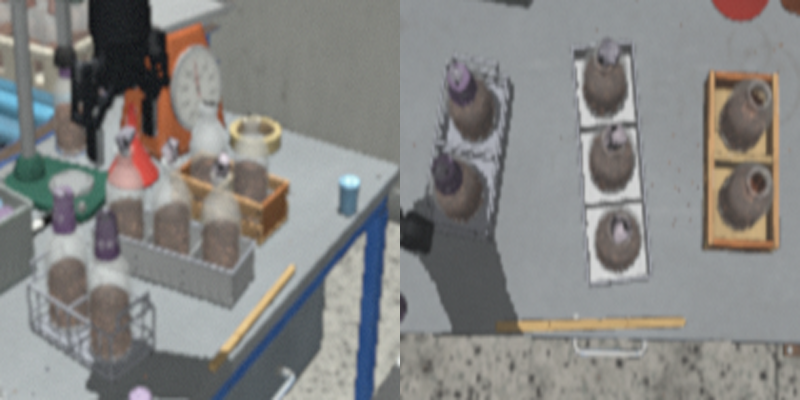

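The picture shows all seven sorted and upright, with tops at the right heights for the pocket floor. In the right half, capped are at (458,95) and (450,185), stoppered at (605,85), (615,155) and (618,235), and bare at (745,115) and (745,190). The gripper is clear.

```bash
python3 -c "
from cell import ticket
print(ticket.job_done())"
```

```text
the job is handed in; nothing more can be done
None
```

All seven bottles are sorted: two bare in the wooden crate, three stoppered in the sheet tray and two capped in the rod basket, each upright in its own pocket. I handed the job in at about 31 s. On the first grasp the shut fingers pressed the first bottle's rim with about 8 N, because the fingertips sit about 32 mm above the reported TCP; I corrected for that offset and the bottle was undisturbed.

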